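# Free the rusted bolt of a parts chest and fetch the nuts

## Robot

A 6-joint arm with a two-finger parallel gripper is mounted at the origin on a cart in front of the work surface, level with it; the furniture and walls round the work are solid. World frame = base frame: x ahead of the robot, y to its left, z up, the work surface at z = 0. Lengths are in m, angles in degrees, forces in N, time in s.
With the tool pointing down it reaches from about 0.25 to 0.725 m from the base axis. Payload 9.7 kg.
Tool frame: the origin (TCP) lies at the centre of the arm's flange, where the gripper is bolted on; the fingertips stand 173 mm ahead of it and the grasp point (between the pads) lies 155 mm ahead of it; z points along the fingers, y is the line along which they close (so a half turn about z gives the same grasp; the last joint's range is limited). The gripper opens to 85 mm and grips with 20 to 120 N. Pads are 22 mm wide; open, the fingers measure 114 mm over their backs; the gripper's body (76 mm by 85 mm) begins 54 mm behind the grasp point. The pads swing forward as they close: fully open they stand 13 mm farther back than shut.
Start: joints at [0, 4.979, 10.078, 95.1, 0, 90], TCP at [0.55, 0, 0.405] pointing down, gripper open.
Joint ranges: [-179.16, 179.16], [-48.56, 103.87], [-65.8, 70.77], [-126.05, 130.52], [-82.76, 87.17], [-180, 180]. Speed limits (degrees/s): [127.2, 127.2, 147.25, 180, 180, 180].

## Interface

Orientations are given as [roll, pitch, yaw] about the fixed x, y, z axes, in that order (R = Rz(yaw) Ry(pitch) Rx(roll)).
In Python, from workcell import monitor, camera, get_calibration, bot gives the robot as it stands.
- The arm moves only by the tool carry_out, never from a script. Its argument "targets" is text: rows parted by semicolons, each of 7 numbers parted by spaces: the shift along the tool's x, y, z in units of 0.04 m (1.0 is 0.04 m), then the turn, a rotation vector about the tool's x, y, z in units of 0.1 rad (1.0 is 0.1 rad), then the opening, from -1 (shut) to 1 (fully open), so that 0 is half open. A call has exactly 8 rows; each row shifts and turns the commanded pose from where the row before left it, along the tool's axes as they then stand; what a row does not reach is not made up. A row lasts 1/12 s, in which the tool goes at most 41.7 mm and 7.16 degrees, less where a joint would pass 70% of its speed; a pose out of reach is approached as far as the arm can. A call with a number of a shift or a turn outside -1 to 1 is refused whole. A call with a gripper value outside its range is refused whole. The fingers move at their own pace and stop on an object; "newtons" is the grip in N (left out, the last holds). Time passes only in rows, so rows that do not move let the fingers close, or fill a call up. It gives the time, the measured TCP pose, the force, the opening and the grip force at its end, in the units of the state.
- monitor.get_obs(): the state, without advancing time (a new reading comes with each control period).
- camera(name): name is "scene" or "side" or "wrist"; returns the picture (480x640x3 uint8, red, green, blue); there is no depth.
- get_calibration(name): a dict with "fx", "fy", "cx", "cy" (pixels), "view" (4x4, takes a point from world to camera coordinates). Camera axes: x right, y down, z forward; pixel columns grow to the right and rows downward; lengths in m; the calibration is good to about 2 mm. A picture is of the moment at which its call begins: read the wrist's pose just before it. get_calibration takes no time and is no camera call; for the wrist camera it gives the pose at the moment of the call.
- bot.job_done(): hands the job in; it is judged then, once.
The state is a dict: "time": time; "q": joint angles; "qd": joint speeds; "joint_efforts": joint torques, N m; "ee_pos": TCP position; "tcp_rot": TCP orientation; "wrist_force": force on the tool from outside, world axes, zero at the start; "torque": the same for the moment, N m; "opening": finger opening in m; "grasp_force": force on a finger pad.
Only numpy, scipy, OpenCV 4.12 (cv2) and the standard library are available. Lean on these libraries where they do the work, as an engineer would, in place of code of your own. Each camera call takes 0.05 s, during which the arm holds its last target. There are 200 camera calls.

## Task

First clear the wooden blocks off the lid of the green parts chest onto the black rubber mat. Then free the chest's rusted slide bolt, working it back and forth in short strokes until it runs, draw it fully back and open the lid right up. Move every nut from the chest into the blue tray, and shut the lid again, leaving the bolt drawn back and the blocks on the mat; do not disturb the spray can and the jar beside the chest.

Things in the scene. Friction and masses are not known exactly. Their poses are not given: they have to be found in the camera images.
- chest: green sheet-steel chest fixed to the bench, 170 (x) x 280 (y) x 60 mm high without the lid, walls and floor 4 mm; origin at the centre of its underside, z up, its front (bolt and lid handle) faces its -x. A firm grey foam liner covers its floor, top 24 mm above the bench. The closed lid's top is 64.5 mm above the bench.
- bolt (a joint): rust-brown bolt, slides along the chest's +y (m): 0 at start, 0.05 fully drawn; holds the lid shut below 0.031. Friction 5 N. Seized: at first it will not draw at all but gives 9 mm inward (-0.009); then draws to +0.009; pushed back again to its stop (-0.003), it then runs right out. A stroke ended over 1 mm short of its stop gains nothing. 10 to 15 N is enough; pulling harder does not help.
- bolt_grip (a point): point on the bolt's upright paddle at which to pinch it, 84 mm above the bench; the paddle is 12 mm thick along the chest's y, 22 mm wide along its x, and rises from the rod (top 54 mm above the bench) to 99 mm. It moves with the bolt. The paddle stands 16 mm in front of the chest's front wall; the bolt's guides beside it are 57 mm high.
- lid (a joint): angle of the lid (rad): 0 shut, 1.8 fully open; a stiff hinge that stays where it is left (about 3 N at the handle).
- lid_grip (a point): middle of the steel handle bar of the lid: a round bar 10 mm thick and 74 mm long, parallel to the chest's y, in the plane of the lid 45 mm beyond its front edge, with free space all round it; 215 mm from the hinge axis.
- lid_hinge (a point): point on the lid's hinge axis, which runs along the chest's y at its rear (+x) edge, 60.5 mm above the bench; positive angles swing the front edge up and back to +x. The handle bar's centre line lies 2 mm above the hinge axis when the lid is shut.
- mat: black rubber mat fixed on the bench, 200x200x4 mm; origin at the centre of its underside. Mat and tray may have changed places.
- tray: blue plastic tray fixed on the bench, 200 (x) x 240 (y) x 25 mm high, walls and floor 5 mm; origin at the centre of its underside, axes parallel to its sides.
- spray: bystander: white and turquoise spray can, 55 mm across, 201 mm high, beside the chest's rear on the left; origin at the centre of its underside
- jar: bystander: olive jar with a blue lid, 56 mm across, 91 mm high, beside the chest's rear on the right; origin at the centre of its underside
- block0: loose pine offcut 60x120x34 mm, 0.11 kg, lying on the closed lid at the start; origin at the centre of its underside, x across the 60 mm, y along the 120 mm, z up. Either block may be absent.
- block1: loose pine offcut 60x120x34 mm, 0.11 kg, lying on the closed lid at the start; origin at the centre of its underside, x across the 60 mm, y along the 120 mm, z up. Either block may be absent.
- nut0: loose bare-steel hexagon nut, 28 mm across flats (its x), 32 mm across corners (its y), 13 mm high, under 0.1 kg; origin at the centre of its underside, z along the bore. At the start its x lies within 0.25 rad of the chest's y. Lies flat on the foam liner inside the chest, clear of the walls and of the others by 20 mm or more. May be absent.
- nut1: loose bare-steel hexagon nut, 28 mm across flats (its x), 32 mm across corners (its y), 13 mm high, under 0.1 kg; origin at the centre of its underside, z along the bore. At the start its x lies within 0.25 rad of the chest's y. Lies flat on the foam liner inside the chest, clear of the walls and of the others by 20 mm or more. May be absent.
- nut2: loose bare-steel hexagon nut, 28 mm across flats (its x), 32 mm across corners (its y), 13 mm high, under 0.1 kg; origin at the centre of its underside, z along the bore. At the start its x lies within 0.25 rad of the chest's y. Lies flat on the foam liner inside the chest, clear of the walls and of the others by 20 mm or more. May be absent.

How it is judged:
By the outcome, as a careful person would: the job done as asked, in the order asked, and still so for the second after the job is handed in, with the robot touching nothing.
Of block0, block1 only 1 to 2 are there at a start; the rules pass over those that are not, and their reading is None.
Of nut0, nut1, nut2 only 2 to 3 are there at a start; the rules pass over those that are not, and their reading is None.
At some moment in a run one of block0, block1 may be knocked a few centimetres aside while the robot is not near it.
Once in a run the grip may slacken for a moment while it holds something.
It also fails if it takes over 210 s, if anything falls off the work surface, if the arm or the gripper's body presses on something with over 40 N, if the wrist force passes 120 N, or if a joint passes its speed limit or range.

## Working session

There is one attempt and no reset: what is moved stays moved. The work goes in short steps, Python scripts to look and compute and a tool call to move; the robot and the scene stay as the last step left them, time stands still between calls to the robot, and variables do not carry over. Pictures are saved under pics/ and viewed, at most 15 in all, crops included, and the job is handed in when it is done.

Besides the shell and the picture viewer there is one more tool, called after "Emit:" as name(argument=value, ...) on one line, values as JSON. carry_out: Moves the arm, as the interface text tells. Shifts and turns lie within -1 to 1; 1 stands for 0.04 m of shift or 0.1 rad of turn. Its arguments: {"type":"object","properties":{"targets":{"type":"string"},"newtons":{"type":"number"}},"required":["targets"]}

```bash
mkdir -p pics; ls; python3 - <<'E'
from workcell import monitor, camera, get_calibration, bot
import cv2,numpy as np
np.set_printoptions(precision=4,suppress=True)
print(monitor.get_obs())
for n in("scene","side","wrist"):
    c=get_calibration(n);print(n,c["fx"],c["fy"],c["cx"],c["cy"]);print(np.array(c["view"]))
    cv2.imwrite(f"pics/{n}0.png",camera(n)[:,:,::-1])
E
```

```text
pics
{'time': 0.0, 'q': array([-0.    ,  5.0121, 10.034 , 95.0988,  0.0011, 90.0011]), 'qd': array([ 0.0497, -0.0806,  0.0179, -0.0056, -0.0158, -0.0175]), 'joint_efforts': array([  0.0008, -52.0392,  46.4803,   0.0164,   0.    ,  -0.0001]), 'ee_pos': array([0.55 , 0.   , 0.404]), 'tcp_rot': array([-179.9231,   -0.0011,   89.9989]), 'wrist_force': array([0.5135, 0.2939, 0.021 ]), 'torque': array([ 0.0377,  0.0676, -0.0581]), 'grasp_force': 0.0, 'opening': 0.08579377695742092}
scene 587.7964549743402 587.7964549743402 317.6892900073056 234.10450502530554
[[ 0.8635 -0.5042 -0.0108 -0.4758]
 [-0.3962 -0.6649 -0.6332  0.272 ]
 [ 0.3121  0.5511 -0.7739  1.2753]
 [ 0.      0.      0.      1.    ]]
side 516.9280349042083 516.9280349042083 314.9922360854618 246.16052617624638
[[-0.8942 -0.4476  0.0031  0.4753]
 [-0.174   0.3412 -0.9237  0.1546]
 [ 0.4124 -0.8266 -0.383   1.1206]
 [ 0.      0.      0.      1.    ]]
wrist 367.4349148144472 367.4349148144472 320.9643287335184 241.95730587729244
[[ 1.      0.0008 -0.0007 -0.5492]
 [ 0.001  -0.9581  0.2864 -0.0382]
 [-0.0005 -0.2864 -0.9581  0.3794]
 [ 0.      0.      0.      1.    ]]
```

View pics/scene0.png

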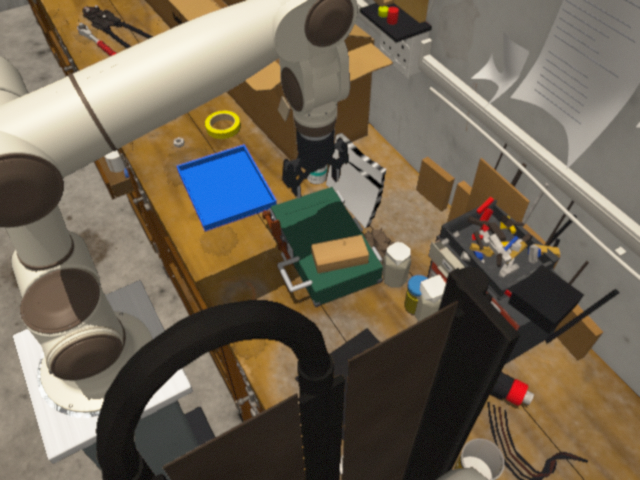

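View pics/side0.png

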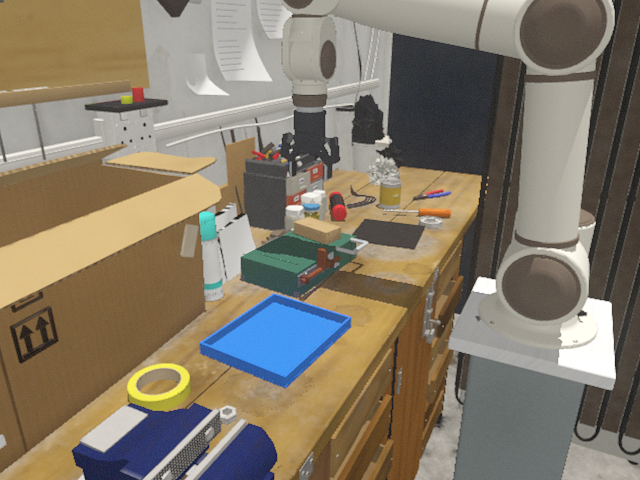

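View pics/wrist0.png

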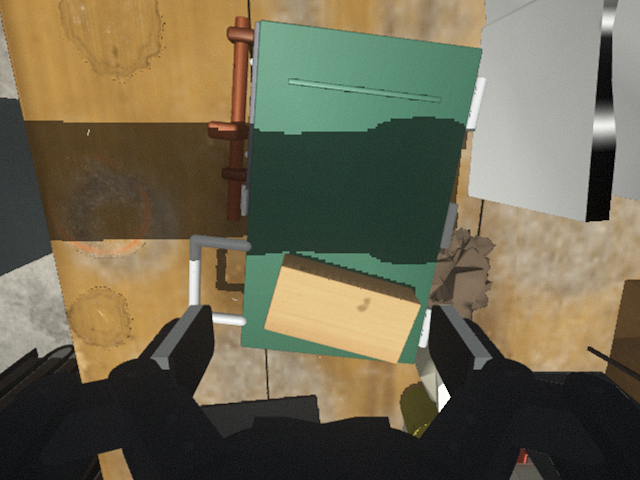

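```bash
cat > h.py <<'E'
from workcell import monitor, camera, get_calibration, bot
import cv2,numpy as np
from scipy.spatial.transform import Rotation as R
np.set_printoptions(precision=4,suppress=True)
def ray(c,u,v):
    V=np.array(c["view"]);Rt=V[:3,:3].T;o=-Rt@V[:3,3]
    return o,Rt@np.array([(u-c["cx"])/c["fx"],(v-c["cy"])/c["fy"],1.])
def pix(c,u,v,z):
    o,d=ray(c,u,v);return o+d*(z-o[2])/d[2]
def hsv(im):return cv2.cvtColor(im,cv2.COLOR_RGB2HSV)
def blob(m):
    m=cv2.morphologyEx(m,cv2.MORPH_OPEN,np.ones((3,3)))
    return sorted(cv2.findContours(m,cv2.RETR_EXTERNAL,cv2.CHAIN_APPROX_NONE)[0],key=cv2.contourArea)[::-1]
def rect(c,cnt,z):
    "min-area rectangle of a contour cast onto plane z: centre, sizes, angle deg"
    p=np.array([pix(c,*q,z)[:2] for q in cnt[:,0,:].astype(float)],np.float32)
    return cv2.minAreaRect(p*1000)
def go(p,yaw=None,grasp=True):
    "units of shift (tool axes) and turn to bring grasp point (or TCP) to p, tool down with yaw"
    o=monitor.get_obs();r=R.from_euler("xyz",o["tcp_rot"],degrees=True)
    y=o["tcp_rot"][2] if yaw is None else yaw
    t=R.from_euler("xyz",[180,0,y],degrees=True)
    tcp=np.array(p,float)-(t.apply([0,0,.155]) if grasp else 0)
    print("shift",r.inv().apply(tcp-o["ee_pos"])/.04,"turn",(r.inv()*t).as_rotvec()/.1)
E
cat > m.py <<'E'
from h import *
import sys
c=get_calibration("wrist");im=cv2.imread("pics/wrist0.png")[:,:,::-1];h=hsv(im)
g=blob(cv2.inRange(h,(65,60,20),(95,255,255)));w=blob(cv2.inRange(h,(8,50,150),(25,160,255)))
for k in w[:4]:
    print("wood",cv2.boundingRect(k),cv2.contourArea(k),rect(c,k,.0985))
for u,v in((260,20),(480,47),(415,362),(243,347)):print("lid",pix(c,u,v,.0645))
print("paddle",pix(c,215,130,.099),"bar",pix(c,194,240,.0625),pix(c,196,322,.0625))
for u,v in((284,265),(420,301),(402,362),(265,327)):print("blk",pix(c,u,v,.0985))
for n in("scene","side"):
    c=get_calibration(n);im=cv2.imread(f"pics/{n}0.png")[:,:,::-1];h=hsv(im)
    k=blob(cv2.inRange(h,(100,150,100),(115,255,255)))[0];print(n,"tray",cv2.boundingRect(k),rect(c,k,.025))
    if n=="side":
        print("mat",[pix(c,u,v,.004)[:2] for u,v in((367,220),(425,225),(413,248),(351,242))])
        m=cv2.inRange(h,(0,0,0),(180,255,60));m[:,:340]=0;m[:,440:]=0;m[:212]=0;m[256:]=0
        k=blob(m)[0];print(cv2.boundingRect(k),rect(c,k,.004))
        print("can",pix(c,213,298,0),"jar",pix(c,312,218,.0))
E
python3 m.py
```

```text
wood (3, 0, 245, 122) 26324.5 ((418.7144775390625, 117.58065032958984), (163.40255737304688, 75.25691223144531), 0.03677820414304733)
wood (481, 196, 159, 176) 20546.0 ((740.840576171875, -52.231544494628906), (130.8538055419922, 154.9664306640625), 2.3414976596832275)
wood (264, 266, 157, 163) 15629.5 ((568.2921142578125, -115.80133819580078), (138.28538513183594, 146.48817443847656), 73.97696685791016)
wood (53, 239, 136, 144) 13787.5 ((391.35546875, -73.49813079833984), (108.19766235351562, 131.6351318359375), 0.07086420059204102)
lid [0.5038 0.1525 0.0645]
lid [0.6699 0.1345 0.0645]
lid [ 0.6411 -0.1421  0.0645]
lid [ 0.4744 -0.1256  0.0645]
paddle [0.4734 0.0739 0.099 ] bar [ 0.4371 -0.019   0.0625] [ 0.431  -0.1     0.0625]
blk [ 0.5199 -0.0292  0.0985]
blk [ 0.6309 -0.0605  0.0985]
blk [ 0.6198 -0.1186  0.0985]
blk [ 0.5023 -0.0847  0.0985]
scene tray (178, 146, 98, 84) ((450.0053405761719, 315.54400634765625), (254.3854522705078, 198.6818389892578), 84.67049407958984)
side tray (200, 294, 151, 93) ((442.36297607421875, 339.9754638671875), (261.6000061035156, 214.98687744140625), 84.6975326538086)
mat [array([ 0.5484, -0.4128]), array([ 0.3667, -0.4526]), array([ 0.3456, -0.2508]), array([ 0.5203, -0.2126])]Traceback (most recent call last):
  File "m.py", line 16, in <module>
    k=blob(m)[0];print(cv2.boundingRect(k),rect(c,k,.004))
      ~~~~~~~^^^
IndexError: list index out of range
```

```bash
python3 - <<'E'
from h import *
c=get_calibration("scene");s=get_calibration("side")
print("jar top",pix(c,415,284,.091),"can top",pix(c,317,174,.201),"can side top",pix(s,208,216,.2),"can base side",pix(s,213,296,0))
print("jar side top",pix(s,312,206,.091))
im=cv2.imread("pics/scene0.png")[140:340,240:460];cv2.imwrite("pics/s0c.png",cv2.resize(im,None,fx=3.5,fy=3))
go([.568,-.073,.20],164)
E
```

```text
jar top [ 0.6607 -0.2348  0.091 ] can top [0.5931 0.071  0.201 ] can side top [0.6726 0.2391 0.2   ] can base side [0.6803 0.2348 0.    ]
jar side top [ 0.6539 -0.2241  0.091 ]
shift [-1.8254  0.451   1.2283] turn [ -0.0085  -0.0065 -12.915 ]
```

View pics/s0c.png

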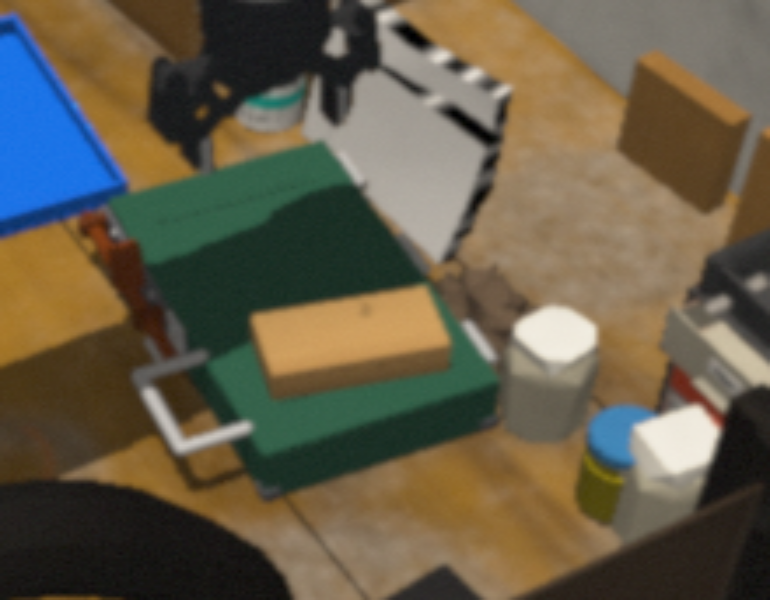

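Emit:
carry_out(targets="-0.91 0.225 0 0 0 0 1; -0.91 0.225 0 0 0 0 1; 0 0 0.2 0 0 -1 1; 0 0 0.2 0 0 -1 1; 0 0 0.2 0 0 -1 1; 0 0 0.2 0 0 -1 1; 0 0 0.2 0 0 -1 1; 0 0 0.2 0 0 -1 1")

```text
time: 0.82
ee_pos: [0.568, -0.0729, 0.3559]
tcp_rot: [-180.0, -0.0, 124.7]
wrist_force: [-0.1, 0.5, -0.0]
opening: 0.0854
grasp_force: 0.0
```

Emit:
carry_out(targets="0 0 0 0 0 -1 1; 0 0 0 0 0 -1 1; 0 0 0 0 0 -1 1; 0 0 0 0 0 -1 1; 0 0 0 0 0 -1 1; 0 0 0 0 0 -1 1; 0 0 0 0 0 -0.9 1; 0 0 0 0 0 0 1")

```text
time: 1.48
ee_pos: [0.568, -0.0728, 0.3564]
tcp_rot: [-180.0, -0.0, 164.1]
wrist_force: [-0.6, 0.8, -0.1]
opening: 0.0852
grasp_force: 0.0
```

```bash
python3 - <<'E'
from h import *
c=get_calibration("wrist");im=camera("wrist");cv2.imwrite("pics/w1.png",im[:,:,::-1])
go([.568,-.073,.08],164)
print(monitor.get_obs()["wrist_force"])
E
```

```text
shift [-0.0038 -0.0047  3.035 ] turn [-0.0006 -0.0056 -0.0307]
[-0.0544 -0.1647  0.0871]
```

View pics/w1.png

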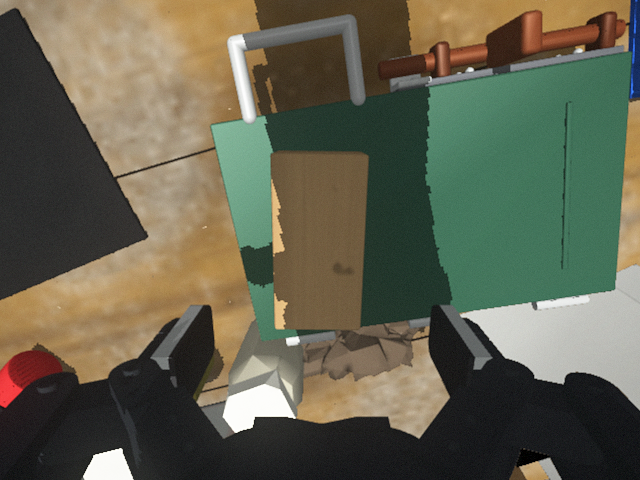

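```bash
python3 - <<'E'
from h import *
c=get_calibration("wrist")
print([pix(c,u,v,.0985)[:2] for u,v in((272,152),(368,154),(361,328),(274,328))])
print("bar",pix(c,237,40,.0625),pix(c,350,18,.0625))
# paddle top face corners guess
for u,v in((489,38),(530,10),(541,12),(541,48)):print(u,v,pix(c,u,v,.099))
print("lid",[pix(c,u,v,.0645)[:2] for u,v in((211,125),(630,52),(615,292),(262,341))])
print("mat",[pix(c,u,v,.004)[:2] for u,v in((19,10),(147,237))])
im=cv2.imread("pics/w1.png")[0:110,370:640];cv2.imwrite("pics/w1c.png",cv2.resize(im,None,fx=2.9,fy=2.9,interpolation=cv2.INTER_CUBIC))
E
```

```text
[array([ 0.5002, -0.0845]), array([ 0.5174, -0.0292]), array([ 0.6307, -0.0625]), array([ 0.6138, -0.1207])]
bar [ 0.4278 -0.089   0.0625] [ 0.4359 -0.016   0.0625]
489 38 [0.4752 0.0504 0.099 ]
530 10 [0.4678 0.0739 0.099 ]
541 12 [0.4704 0.0796 0.099 ]
541 48 [0.4883 0.0776 0.099 ]
lid [array([ 0.4722, -0.1234]), array([0.5052, 0.1524]), array([0.6752, 0.1335]), array([ 0.6398, -0.1438])]
mat [array([ 0.3464, -0.2511]), array([ 0.5414, -0.2307])]
```

View pics/w1c.png

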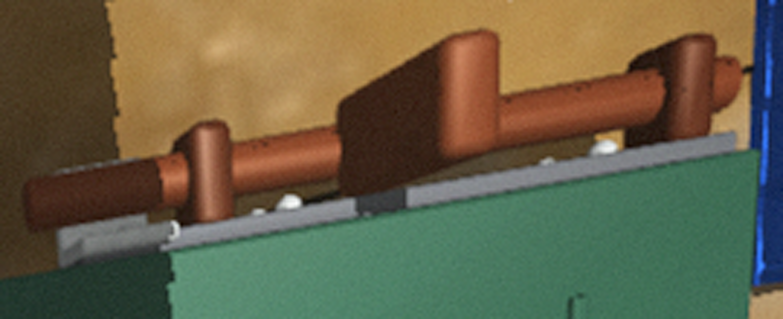

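Emit:
carry_out(targets="0 -0.05 0.8 0 0 0 1; 0 0 0.8 0 0 0 1; 0 0 0.7 0 0 0 1; 0 0 0.5 0 0 0 1; 0 0 0.23 0 0 0 1; 0 0 0 0 0 0 1; 0 0 0 0 0 0 -1; 0 0 0 0 0 0 -1", newtons=40)

```text
time: 2.2
ee_pos: [0.568, -0.0748, 0.2372]
tcp_rot: [180.0, 0.1, 163.9]
wrist_force: [0.5, -0.4, 0.1]
opening: 0.0641
grasp_force: 0.0
```

Emit:
carry_out(targets="0 0 0 0 0 0 -1; 0 0 0 0 0 0 -1; 0 0 0 0 0 0 -1; 0 0 -0.2 0 0 0 -1; 0 0 -0.5 0 0 0 -1; 0 0 -0.5 0 0 0 -1; 0 0 -0.5 0 0 0 -1; 0 0 0 0 0 0 -1")

```text
time: 2.87
ee_pos: [0.5681, -0.0748, 0.3085]
tcp_rot: [179.9, 0.4, 163.9]
wrist_force: [1.5, 0.2, -0.6]
opening: 0.0593
grasp_force: 43.3
```

```bash
python3 - <<'E'
from h import *
im=camera("wrist");cv2.imwrite("pics/w2.png",im[:,:,::-1])
go([.45,-.337,.15]);go([.45,-.337,.02])
E
```

```text
shift [ 1.0157 -7.1161  0.0227] turn [0.007 0.043 0.   ]
shift [ 1.0297 -7.1184  3.2726] turn [0.007 0.043 0.   ]
```

Emit:
carry_out(targets="0.127 -0.89 0 0 0 0 -1; 0.127 -0.89 0 0 0 0 -1; 0.127 -0.89 0 0 0 0 -1; 0.127 -0.89 0 0 0 0 -1; 0.127 -0.89 0 0 0 0 -1; 0.127 -0.89 0 0 0 0 -1; 0.127 -0.89 0 0 0 0 -1; 0.127 -0.89 0 0 0 0 -1")

```text
time: 3.58
ee_pos: [0.4483, -0.3385, 0.3026]
tcp_rot: [180.0, -0.1, 163.9]
wrist_force: [0.8, -0.3, -0.9]
opening: 0.0597
grasp_force: 43.5
```

Emit:
carry_out(targets="0 0 0 0 0 0 -1; 0 0 0.5 0 0 0 -1; 0 0 0.7 0 0 0 -1; 0 0 0.7 0 0 0 -1; 0 0 0.5 0 0 0 -1; 0 0 0.3 0 0 0 -1; 0 0 0.2 0 0 0 -1; 0 0 0 0 0 0 -1")

```text
time: 4.25
ee_pos: [0.4491, -0.3367, 0.1858]
tcp_rot: [179.9, -0.1, 163.9]
wrist_force: [0.1, 0.3, -1.2]
opening: 0.0596
grasp_force: 43.7
```

```bash
python3 - <<'E'
from h import *
print(monitor.get_obs())
go([.45,-.337,.0235])
E
```

```text
{'time': 4.25, 'q': array([-36.8536,   8.1469, -10.784 ,  71.2189,   0.0019, -20.7742]), 'qd': array([ 0.0464, -1.1313,  2.4116,  1.8078, -0.0095, -0.0709]), 'joint_efforts': array([ -0.0275, -54.9304,  45.8061,  -0.6092,  -0.0009,   0.0033]), 'ee_pos': array([ 0.4491, -0.3367,  0.1858]), 'tcp_rot': array([179.945 ,  -0.1395, 163.9207]), 'wrist_force': array([ 0.1066,  0.2977, -1.1844]), 'torque': array([ 0.0399,  0.0059, -0.0057]), 'grasp_force': 43.67498695850372, 'opening': 0.05964121436972888}
shift [-0.0233 -0.0025  0.1823] turn [ 0.0096 -0.0243 -0.    ]
```

Emit:
carry_out(targets="0 0 0.12 0 0 0 -1; 0 0 0.1 0 0 0 -1; 0 0 0 0 0 0 -1; 0 0 0 0 0 0 -1; 0 0 0 0 0 0 1; 0 0 0 0 0 0 1; 0 0 0 0 0 0 1; 0 0 0 0 0 0 1")

```text
time: 4.92
ee_pos: [0.4495, -0.3372, 0.179]
tcp_rot: [-180.0, 0.0, 163.9]
wrist_force: [-0.2, 0.3, 0.6]
opening: 0.0855
grasp_force: 0.0
```

Emit:
carry_out(targets="0 0 -0.3 0 0 0 1; 0 0 -0.7 0 0 0 1; 0 0 -0.9 0 0 0 1; 0 0 -0.9 0 0 0 1; 0 0 -0.9 0 0 0 1; 0 0 -0.5 0 0 0 1; 0 0 0 0 0 0 1; 0 0 0 0 0 0 1")

```text
time: 5.58
ee_pos: [0.4496, -0.3372, 0.3489]
tcp_rot: [-179.9, 0.2, 163.9]
wrist_force: [-0.1, 0.2, -1.2]
opening: 0.0857
grasp_force: 0.0
```

```bash
python3 - <<'E'
from h import *
c=get_calibration("wrist");im=camera("wrist");cv2.imwrite("pics/w3.png",im[:,:,::-1]);h=hsv(im)
for k in blob(cv2.inRange(h,(8,50,90),(25,190,255)))[:3]:print("wood",cv2.boundingRect(k),cv2.contourArea(k),rect(c,k,.038))
for k in blob(cv2.inRange(h,(0,0,0),(180,120,70)))[:4]:print("dark",cv2.boundingRect(k),cv2.contourArea(k),rect(c,k,.004))
ch=np.array([.572,.004]);X=np.array([.9945,-.1045]);Y=-np.array([-.1045,-.9945])
g=ch-.101*X+.059*Y;print("paddle",g)
go([*g,.19],174)
E
```

```text
wood (0, 0, 640, 438) 127407.5 ((463.81134033203125, -376.9737548828125), (525.1759033203125, 362.3128356933594), 73.94527435302734)
wood (433, 192, 135, 181) 15446.0 ((547.7611694335938, -211.33419799804688), (109.74583435058594, 160.19454956054688), 84.2575454711914)
wood (282, 145, 81, 150) 11176.5 ((446.665283203125, -336.9017028808594), (60.21266174316406, 120.70719146728516), 73.37444305419922)
dark (0, 163, 640, 317) 66394.0 ((569.395751953125, -374.05224609375), (711.3685302734375, 345.1957702636719), 73.94304656982422)
dark (178, 65, 281, 287) 49117.0 ((455.263427734375, -340.91485595703125), (199.78607177734375, 200.3717498779297), 6.689239025115967)
dark (0, 0, 147, 65) 5536.0 ((242.6572723388672, -481.01092529296875), (38.927310943603516, 127.26126861572266), 0.06561609357595444)
dark (606, 300, 9, 6) 27.0 ((603.3308715820312, -98.4520034790039), (8.026089668273926, 5.184243679046631), 73.95128631591797)
paddle [0.4777 0.0732]
shift [ 2.1623 10.0519  0.0494] turn [-0.0031  0.0063 -1.7604]
```

View pics/w3.png

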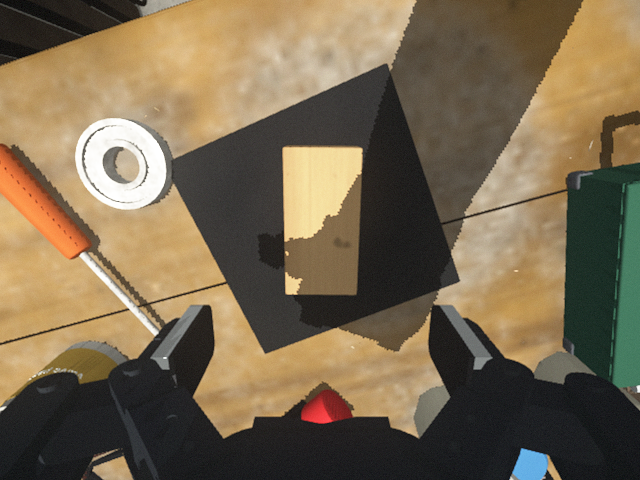

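Emit:
carry_out(targets="0.2 0.93 0 0 0 0 1; 0.2 0.93 0 0 0 0 1; 0.2 0.93 0 0 0 0 1; 0.2 0.93 0 0 0 0 1; 0.2 0.93 0 0 0 0 1; 0.2 0.93 0 0 0 0 1; 0.2 0.93 0 0 0 0 1; 0.2 0.93 0 0 0 0 1")

```text
time: 6.3
ee_pos: [0.4698, -0.0316, 0.3454]
tcp_rot: [-180.0, -0.1, 163.9]
wrist_force: [0.2, -0.5, 0.7]
opening: 0.0855
grasp_force: 0.0
```

Emit:
carry_out(targets="0.2 0.93 0 0 0 0 0; 0.2 0.93 0 0 0 0 0; 0.16 0.75 0 0 0 0 0; 0 0 0 0 0 -0.9 0; 0 0 0 0 0 -0.86 0; 0 0 0 0 0 0 0; 0 0 0 0 0 0 0; 0 0 0 0 0 0 0")

```text
time: 6.97
ee_pos: [0.4777, 0.0728, 0.346]
tcp_rot: [-180.0, -0.1, 173.8]
wrist_force: [0.3, 0.2, 0.1]
opening: 0.0427
grasp_force: 0.0
```

```bash
python3 - <<'E'
from h import *
go([.4777,.0732,.084],174)
c=get_calibration("wrist");im=camera("wrist");cv2.imwrite("pics/w4.png",im[:,:,::-1]);h=hsv(im)
m=cv2.inRange(h,(0,120,40),(12,255,255));m[350:]=0
for k in blob(m)[:5]:print(cv2.boundingRect(k),cv2.contourArea(k),rect(c,k,.099))
cv2.imwrite("pics/w4c.png",cv2.resize(im[40:340,120:520,::-1],None,fx=2,fy=2))
E
```

```text
shift [-0.001   0.0102  2.676 ] turn [-0.0033 -0.0109 -0.0329]
(218, 220, 219, 51) 3920.0 ((471.82861328125, 76.64730072021484), (134.18275451660156, 32.1866455078125), 83.44097900390625)
```

View pics/w4c.png

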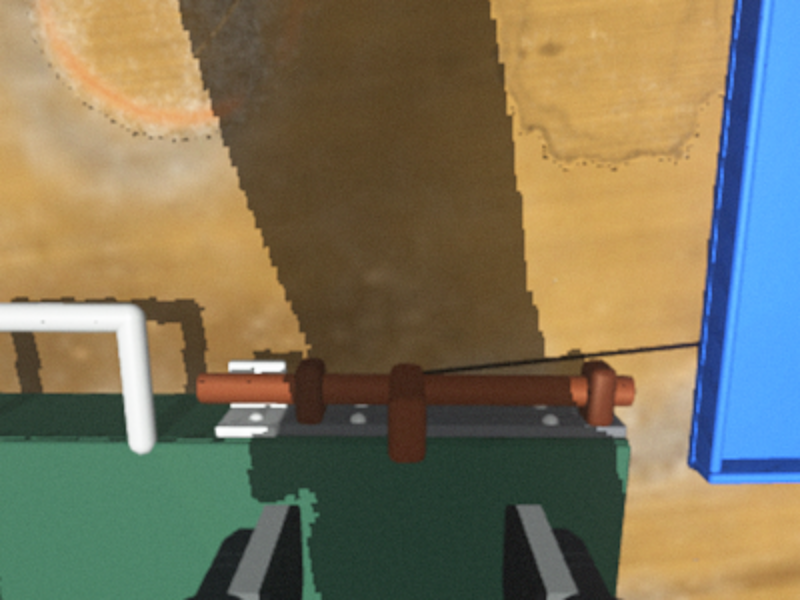

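```bash
python3 - <<'E'
from h import *
c=get_calibration("wrist")
print([pix(c,u,v,.099)[:2] for u,v in((323.5,254.5),(323.5,239),(323.5,270),(315,254.5),(332,254.5))])
p=pix(c,323.5,254.5,.099);go([p[0],p[1],.084],174)
E
```

```text
[array([0.4775, 0.0738]), array([0.4675, 0.0748]), array([0.4878, 0.0727]), array([0.4769, 0.0685]), array([0.4781, 0.0791])]
shift [0.0079 0.0268 2.681 ] turn [-0.0021 -0.0076 -0.0307]
```

Paddle measured at (0.4775, 0.0738), 20 × 11 mm as it must be. Descend and pinch.

Emit:
carry_out(targets="0 0.03 0.7 0 0 0 0; 0 0 0.7 0 0 0 0; 0 0 0.6 0 0 0 0; 0 0 0.4 0 0 0 0; 0 0 0.25 0 0 0 0; 0 0 0 0 0 0 0; 0 0 0 0 0 0 -1; 0 0 0 0 0 0 -1", newtons=60)

```text
time: 7.68
ee_pos: [0.4784, 0.0742, 0.242]
tcp_rot: [180.0, 0.1, 174.0]
wrist_force: [0.1, 0.7, 0.0]
opening: 0.0195
grasp_force: 0.0
```

Emit:
carry_out(targets="0 0 0 0 0 0 -1; 0 0 0 0 0 0 -1; 0 0 0 0 0 0 -1; 0 0 0 0 0 0 -1; 0 0 0 0 0 0 -1; 0 0 0 0 0 0 -1; 0 0 0 0 0 0 -1; 0 0 0 0 0 0 -1")

```text
time: 8.35
ee_pos: [0.4784, 0.0742, 0.2422]
tcp_rot: [180.0, 0.1, 174.0]
wrist_force: [-1.3, -1.6, 7.2]
opening: 0.0113
grasp_force: 61.3
```

Emit:
carry_out(targets="0 -0.05 0 0 0 0 -1; 0 -0.05 0 0 0 0 -1; 0 -0.05 0 0 0 0 -1; 0 -0.05 0 0 0 0 -1; 0 -0.05 0 0 0 0 -1; 0 0 0 0 0 0 -1; 0 0 0 0 0 0 -1; 0 0 0 0 0 0 -1")

```text
time: 9.02
ee_pos: [0.4773, 0.0648, 0.2422]
tcp_rot: [179.9, 0.1, 174.0]
wrist_force: [-1.6, 3.4, 7.0]
opening: 0.0114
grasp_force: 61.2
```

Emit:
carry_out(targets="0 -0.05 0 0 0 0 -1; 0 -0.05 0 0 0 0 -1; 0 0 0 0 0 0 -1; 0 0 0 0 0 0 -1; 0 0 0 0 0 0 -1; 0 0 0 0 0 0 -1; 0 0 0 0 0 0 -1; 0 0 0 0 0 0 -1")

```text
time: 9.68
ee_pos: [0.4771, 0.0625, 0.2422]
tcp_rot: [179.5, 0.1, 174.1]
wrist_force: [-0.2, 20.9, 4.3]
opening: 0.0113
grasp_force: 61.3
```

Emit:
carry_out(targets="0 0.1 0 0 0 0 -1; 0 0.1 0 0 0 0 -1; 0 0.1 0 0 0 0 -1; 0 0.1 0 0 0 0 -1; 0 0.1 0 0 0 0 -1; 0 0.05 0 0 0 0 -1; 0 0 0 0 0 0 -1; 0 0 0 0 0 0 -1")

```text
time: 10.35
ee_pos: [0.4792, 0.0822, 0.2422]
tcp_rot: [180.0, 0.1, 174.0]
wrist_force: [-0.7, -2.2, 7.6]
opening: 0.0109
grasp_force: 61.7
```

Emit:
carry_out(targets="0 0.05 0 0 0 0 -1; 0 0.04 0 0 0 0 -1; 0 0 0 0 0 0 -1; 0 0 0 0 0 0 -1; 0 0 0 0 0 0 -1; 0 0 0 0 0 0 -1; 0 0 0 0 0 0 -1; 0 0 0 0 0 0 -1")

```text
time: 11.02
ee_pos: [0.4795, 0.0845, 0.2422]
tcp_rot: [-179.8, 0.2, 173.9]
wrist_force: [-2.4, -14.5, 9.1]
opening: 0.0111
grasp_force: 62.2
```

Emit:
carry_out(targets="0 0.04 0 0 0 0 -1; 0 0 0 0 0 0 -1; 0 0 0 0 0 0 -1; 0 0 0 0 0 0 -1; 0 -0.1 0 0 0 0 -1; 0 -0.1 0 0 0 0 -1; 0 -0.1 0 0 0 0 -1; 0 0 0 0 0 0 -1")

```text
time: 11.68
ee_pos: [0.4785, 0.0755, 0.2422]
tcp_rot: [179.9, 0.1, 174.0]
wrist_force: [-0.4, 2.0, 6.8]
opening: 0.011
grasp_force: 62.1
```

Emit:
carry_out(targets="0 -0.1 0 0 0 0 -1; 0 -0.04 0 0 0 0 -1; 0 0 0 0 0 0 -1; 0 0 0 0 0 0 -1; 0 0 0 0 0 0 -1; 0 0 0 0 0 0 -1; 0 0 0 0 0 0 -1; 0 0 0 0 0 0 -1")

```text
time: 12.35
ee_pos: [0.4779, 0.0704, 0.2422]
tcp_rot: [179.9, 0.1, 174.0]
wrist_force: [-0.6, 2.7, 6.6]
opening: 0.011
grasp_force: 62.0
```

Emit:
carry_out(targets="0 -0.06 0 0 0 0 -1; 0 -0.03 0 0 0 0 -1; 0 0 0 0 0 0 -1; 0 0 0 0 0 0 -1; 0 0 0 0 0 0 -1; 0 0 0 0 0 0 -1; 0 0 0 0 0 0 -1; 0 0 0 0 0 0 -1")

```text
time: 13.02
ee_pos: [0.4778, 0.0684, 0.2422]
tcp_rot: [179.5, 0.1, 174.1]
wrist_force: [0.9, 20.2, 4.2]
opening: 0.011
grasp_force: 61.9
```

Emit:
carry_out(targets="0 0.15 0 0 0 0 -1; 0 0.2 0 0 0 0 -1; 0 0.2 0 0 0 0 -1; 0 0.2 0 0 0 0 -1; 0 0.2 0 0 0 0 -1; 0 0.2 0 0 0 0 -1; 0 0.15 0 0 0 0 -1; 0 0 0 0 0 0 -1")

```text
time: 13.68
ee_pos: [0.4833, 0.1187, 0.2422]
tcp_rot: [180.0, 0.2, 174.0]
wrist_force: [1.7, 1.9, 5.5]
opening: 0.0114
grasp_force: 62.1
```

Emit:
carry_out(targets="0 0.04 0 0 0 0 -1; 0 0.04 0 0 0 0 -1; 0 0.04 0 0 0 0 -1; 0 0 0 0 0 0 -1; 0 0 0 0 0 0 -1; 0 0 0 0 0 0 -1; 0 0 0 0 0 0 -1; 0 0 0 0 0 0 -1")

```text
time: 14.35
ee_pos: [0.4838, 0.1227, 0.2422]
tcp_rot: [180.0, 0.2, 173.9]
wrist_force: [1.4, -3.5, 6.5]
opening: 0.0111
grasp_force: 62.2
```

It runs. Drawn about 49 mm; top up to the end stop, then release and rise.

Emit:
carry_out(targets="0 0.05 0 0 0 0 -1; 0 0.03 0 0 0 0 -1; 0 0 0 0 0 0 -1; 0 0 0 0 0 0 -1; 0 0 0 0 0 0 -1; 0 0 0 0 0 0 -1; 0 0 0 0 0 0 -1; 0 0 0 0 0 0 -1")

```text
time: 15.02
ee_pos: [0.484, 0.1246, 0.2422]
tcp_rot: [-179.8, 0.2, 173.9]
wrist_force: [0.6, -15.4, 8.4]
opening: 0.011
grasp_force: 62.6
```

Emit:
carry_out(targets="0 -0.06 0 0 0 0 -1; 0 0 0 0 0 0 0; 0 0 0 0 0 0 0; 0 0 0 0 0 0 0; 0 0 -0.4 0 0 0 0; 0 0 -0.7 0 0 0 0; 0 0 -0.7 0 0 0 0; 0 0 0 0 0 0 0")

```text
time: 15.68
ee_pos: [0.4838, 0.124, 0.3178]
tcp_rot: [179.9, 0.3, 174.0]
wrist_force: [0.8, 0.5, 0.4]
opening: 0.0426
grasp_force: 0.0
```

```bash
python3 - <<'E'
from h import *
go([.435,-.054,.17],84)
E
```

```text
shift [ 0.7485 -4.5523 -0.1939] turn [ 0.0649  0.0292 15.7105]
```

Emit:
carry_out(targets="0.15 -0.91 0 0 0 0 0; 0.15 -0.91 0 0 0 0 0; 0.15 -0.91 0 0 0 0 0; 0.15 -0.91 0 0 0 0 0; 0.15 -0.91 0 0 0 0 0; 0 0 0 0 0 1 0; 0 0 0 0 0 1 0; 0 0 0 0 0 1 0")

```text
time: 16.35
ee_pos: [0.434, -0.055, 0.3124]
tcp_rot: [-180.0, -0.0, 156.4]
wrist_force: [-0.7, 0.1, -0.2]
opening: 0.0427
grasp_force: 0.0
```

Emit:
carry_out(targets="0 0 0 0 0 1 0; 0 0 0 0 0 1 0; 0 0 0 0 0 1 0; 0 0 0 0 0 1 0; 0 0 0 0 0 1 0; 0 0 0 0 0 1 0; 0 0 0 0 0 1 0; 0 0 0 0 0 1 0")

```text
time: 17.02
ee_pos: [0.4343, -0.0541, 0.3123]
tcp_rot: [-180.0, -0.0, 110.7]
wrist_force: [-0.0, -0.5, 0.4]
opening: 0.0426
grasp_force: 0.0
```

Emit:
carry_out(targets="0 0 0 0 0 1 0; 0 0 0 0 0 1 0; 0 0 0 0 0 1 0; 0 0 0 0 0 1 0; 0 0 0 0 0 0.7 0; 0 0 0 0 0 0 0; 0 0 0 0 0 0 0; 0 0 0 0 0 0 0")

```text
time: 17.68
ee_pos: [0.4343, -0.0542, 0.3125]
tcp_rot: [-180.0, -0.0, 84.2]
wrist_force: [1.5, -0.6, 0.2]
opening: 0.0426
grasp_force: 0.0
```

```bash
python3 - <<'E'
from h import *
c=get_calibration("wrist");im=camera("wrist");cv2.imwrite("pics/w5.png",im[:,:,::-1])
go([.435,-.054,.0625],84)
cv2.imwrite("pics/w5c.png",cv2.resize(im[0:480,100:560,::-1],None,fx=1.25,fy=1.25))
E
```

```text
shift [0.0068 0.0177 2.376 ] turn [-0.002   0.0001  0.0284]
```

View pics/w5c.png

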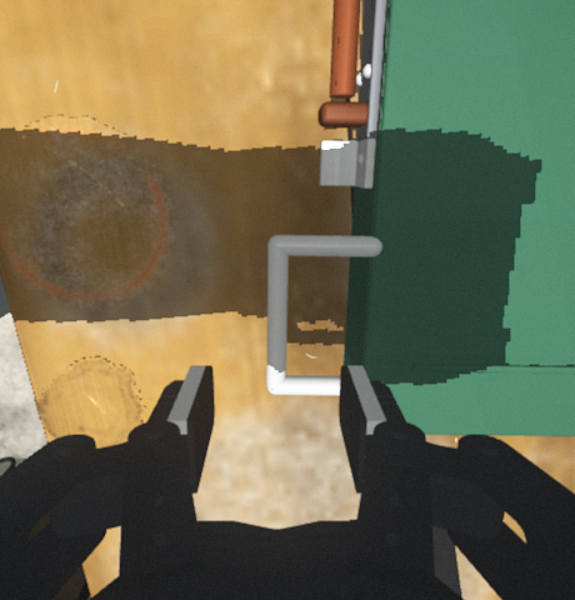

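```bash
python3 - <<'E'
from h import *
c=get_calibration("wrist");a=pix(c,322.4,196,.0625);b=pix(c,320.8,306,.0625);print(a,b,(a+b)/2);p=(a+b)/2;p[2]=.0625
go(p,84)
E
```

```text
[ 0.4384 -0.0189  0.0625] [ 0.43   -0.0914  0.0625] [ 0.4342 -0.0551  0.0625]
shift [-0.0231  0.0008  2.376 ] turn [-0.002   0.0001  0.0284]
```

Emit:
carry_out(targets="0 0 0.7 0 0 0 0; 0 0 0.7 0 0 0 0; 0 0 0.6 0 0 0 0; 0 0 0.35 0 0 0 0; 0 0 0 0 0 0 0; 0 0 0 0 0 0 -1; 0 0 0 0 0 0 -1; 0 0 0 0 0 0 -1", newtons=30)

```text
time: 18.4
ee_pos: [0.4344, -0.0543, 0.22]
tcp_rot: [180.0, 0.0, 84.1]
wrist_force: [-3.9, 1.3, 7.6]
opening: 0.0087
grasp_force: 29.4
```

Emit:
carry_out(targets="0 0 0 0 0 0 -1; 0 0 0 0 0 0 -1; 0 0 0 0 0 0 -1; 0 0 0 0 0 0 -1; 0 0 0 0 0 0 -1; 0 0 0 0 0 0 -1; 0 0 0 0 0 0 -1; 0 0 0 0 0 0 -1")

```text
time: 19.07
ee_pos: [0.4344, -0.0543, 0.2201]
tcp_rot: [179.9, 0.0, 84.0]
wrist_force: [-5.2, 0.9, 7.8]
opening: 0.0089
grasp_force: 29.5
```

```bash
cat > arc.py <<'E'
from h import *
import sys
# rows of shift (tool x ~0,y,z) for bar along arc, tilt tau (deg) of tool about chest y: + tilts fingers toward +x
X=np.array([.9945,-.1045,0]);H=np.array([.4342,-.0551,.0605])+.215*X
def bar(t):return H-X*(.215*np.cos(t))+np.array([0,0,.215*np.sin(t)])+.002*(X*np.sin(t)+np.array([0,0,np.cos(t)]))
def tool(t,tau):  # returns TCP pos, R
    y=X*np.cos(tau)+np.array([0,0,1])*np.sin(tau);z=X*np.sin(tau)-np.array([0,0,1])*np.cos(tau)
    r=np.c_[np.cross(y,z),y,z];return bar(t)-.155*z,r
def path(ts,taus):
    p,r=tool(ts[0],taus[0])
    for t,ta in zip(ts[1:],taus[1:]):
        p2,r2=tool(t,ta);print(t,ta,"shift",r.T@(p2-p)/.04,"turn",R.from_matrix(r.T@r2).as_rotvec()/.1,"tcp",p2);p,r=p2,r2
if __name__=="__main__":
    n=32;ts=np.linspace(0,1.8,n+1);path(ts,np.clip(ts-.1,0,.8)*1.0)
E
python3 arc.py; python3 -c "
from h import *
print(monitor.get_obs())"
```

```text
0.05625 0.0 shift [-0.      0.0113 -0.3021] turn [ 0.  0. -0.] tcp [ 0.4346 -0.0551  0.2296]
0.1125 0.012499999999999997 shift [ 0.     -0.0202 -0.3007] turn [-0.125  0.    -0.   ] tcp [ 0.4338 -0.0551  0.2416]
0.16875 0.06875 shift [-0.     -0.169  -0.2922] turn [-0.5625 -0.      0.    ] tcp [ 0.427  -0.0543  0.2532]
0.225 0.125 shift [-0.     -0.1358 -0.2848] turn [-0.5625  0.      0.    ] tcp [ 0.4208 -0.0537  0.2642]
0.28125 0.18125 shift [-0.     -0.1036 -0.2738] turn [-0.5625 -0.     -0.    ] tcp [ 0.4154 -0.0531  0.2746]
0.3375 0.23750000000000002 shift [ 0.     -0.0729 -0.2592] turn [-0.5625 -0.      0.    ] tcp [ 0.4107 -0.0526  0.2842]
0.39375 0.29374999999999996 shift [-0.     -0.0441 -0.2412] turn [-0.5625 -0.      0.    ] tcp [ 0.4067 -0.0522  0.2932]
0.45 0.35 shift [-0.     -0.0174 -0.2202] turn [-0.5625  0.     -0.    ] tcp [ 0.4035 -0.0519  0.3014]
0.50625 0.40625 shift [-0.      0.0067 -0.1962] turn [-0.5625  0.     -0.    ] tcp [ 0.4011 -0.0516  0.3089]
0.5625 0.4625 shift [ 0.      0.028  -0.1697] turn [-0.5625  0.     -0.    ] tcp [ 0.3994 -0.0514  0.3156]
0.6187
[... 1953 characters left out ...]
3818]
1.7437500000000001 0.8 shift [0.     0.1748 0.2466] turn [-0. -0.  0.] tcp [ 0.5762 -0.07    0.3799]
1.8 0.8 shift [0.     0.1607 0.2561] turn [-0. -0.  0.] tcp [ 0.588  -0.0713  0.3774]
{'time': 19.0667, 'q': array([ -7.1218, -10.0522, -24.8593,  75.1315,  -0.0005,  88.8331]), 'qd': array([ 0.0022, -0.0958, -0.0362,  0.0165,  0.0729,  0.0437]), 'joint_efforts': array([  0.1089, -32.6967,  45.3234,  -2.0566,   0.0157,  -0.0816]), 'ee_pos': array([ 0.4344, -0.0543,  0.2201]), 'tcp_rot': array([179.9386,   0.0018,  84.0451]), 'wrist_force': array([-5.2124,  0.8598,  7.7899]), 'torque': array([ 0.0569,  0.9683, -0.0978]), 'grasp_force': 29.491117000579834, 'opening': 0.008949332995148938}
```

Emit:
carry_out(targets="0 0.01 -0.3 0 0 0 -1; 0 -0.02 -0.3 -0.125 0 0 -1; 0 -0.17 -0.29 -0.56 0 0 -1; 0 -0.135 -0.285 -0.56 0 0 -1; 0 -0.105 -0.275 -0.56 0 0 -1; 0 -0.075 -0.26 -0.56 0 0 -1; 0 -0.045 -0.24 -0.56 0 0 -1; 0 -0.015 -0.22 -0.56 0 0 -1")

```text
time: 19.73
ee_pos: [0.4008, -0.0509, 0.3031]
tcp_rot: [160.2, 0.0, 84.0]
wrist_force: [-29.0, 1.3, 8.4]
opening: 0.0087
grasp_force: 30.6
```

Emit:
carry_out(targets="0 -0.06 0 0 0 0 -1; 0 0 0 0 0 0 -1; 0 0 0 0 0 0 -1; 0 0 0 0 0 0 -1; 0 0 0 0 0 0 -1; 0 0 0 0 0 0 -1; 0 0 0 0 0 0 -1; 0 0 0 0 0 0 -1")

```text
time: 20.4
ee_pos: [0.4002, -0.0508, 0.3028]
tcp_rot: [160.1, 0.0, 84.0]
wrist_force: [-14.9, -0.1, 6.9]
opening: 0.0085
grasp_force: 30.8
```

Emit:
carry_out(targets="0 -0.04 -0.2 -0.56 0 0 -1; 0 0.01 -0.17 -0.56 0 0 -1; 0 0.04 -0.14 -0.56 0 0 -1; 0 0.06 -0.11 -0.56 0 0 -1; 0 0.07 -0.08 -0.56 0 0 -1; 0 0.08 -0.045 -0.56 0 0 -1; 0 0.085 -0.01 -0.56 0 0 -1; 0 0.085 0.02 -0.56 0 0 -1")

```text
time: 21.07
ee_pos: [0.4008, -0.051, 0.339]
tcp_rot: [134.2, 0.0, 84.0]
wrist_force: [-6.7, -2.4, 1.0]
opening: 0.0086
grasp_force: 31.5
```

Good. Continue to 1.35 rad.

Emit:
carry_out(targets="0 0.3 0.05 0 0 0 -1; 0 0.295 0.065 0 0 0 -1; 0 0.29 0.085 0 0 0 -1; 0 0.285 0.1 0 0 0 -1; 0 0.28 0.115 0 0 0 -1; 0 0.27 0.13 0 0 0 -1; 0 0.265 0.145 0 0 0 -1; 0 0.255 0.16 0 0 0 -1")

```text
time: 21.73
ee_pos: [0.488, -0.0606, 0.3797]
tcp_rot: [134.3, 0.1, 83.9]
wrist_force: [-4.6, -7.6, 2.0]
opening: 0.0086
grasp_force: 32.8
```

Emit:
carry_out(targets="0 0.245 0.175 0 0 0 -1; 0 0.235 0.19 0 0 0 -1; 0 0.225 0.2 0 0 0 -1; 0 0.215 0.215 0 0 0 -1; 0 0.2 0.225 0 0 0 -1; 0 0.19 0.235 0 0 0 -1; 0 0.175 0.245 0 0 0 -1; 0 0 0 0 0 0 -1")

```text
time: 22.4
ee_pos: [0.5726, -0.07, 0.3808]
tcp_rot: [134.2, 0.1, 83.8]
wrist_force: [1.0, -10.8, 2.6]
opening: 0.0087
grasp_force: 33.8
```

Emit:
carry_out(targets="0 0.16 0.255 0 0 0 -1; 0 0.06 0.09 0 0 0 -1; 0 0 0 0 0 0 -1; 0 0 0 0 0 0 -1; 0 0 0 0 0 0 -1; 0 0 0 0 0 0 -1; 0 0 0 0 0 0 -1; 0 0 0 0 0 0 -1")

```text
time: 23.07
ee_pos: [0.5874, -0.0715, 0.3778]
tcp_rot: [134.2, 0.1, 83.8]
wrist_force: [1.5, -9.7, 1.3]
opening: 0.0089
grasp_force: 33.7
```

Emit:
carry_out(targets="0 0.06 0.1 0 0 0 -1; 0 0.03 0.05 0 0 0 -1; 0 0 0 0 0 0 -1; 0 0 0 0 0 0 -1; 0 0 0 0 0 0 -1; 0 0 0 0 0 0 -1; 0 0 0 0 0 0 -1; 0 0 0 0 0 0 -1")

```text
time: 23.73
ee_pos: [0.592, -0.0717, 0.3755]
tcp_rot: [134.5, 0.1, 83.9]
wrist_force: [-38.5, -2.4, 11.8]
opening: 0.0087
grasp_force: 39.6
```

Emit:
carry_out(targets="0 -0.1 -0.1 0 0 0 -1; 0 0 0 0 0 0 0; 0 0 0 0 0 0 0; 0 0 0 0 0 0 0; 0 0 0 0 0 0 0; 0 0 -0.5 0 0 0 0; 0 0 -0.9 0 0 0 0; 0 0 -0.9 0 0 0 0")

```text
time: 24.4
ee_pos: [0.5224, -0.0633, 0.4369]
tcp_rot: [134.6, -0.0, 84.1]
wrist_force: [0.8, 0.3, 0.8]
opening: 0.0428
grasp_force: 0.0
```

Emit:
carry_out(targets="0 0 -0.6 1 0 0 0; 0 0 0 1 0 0 0; 0 0 0 1 0 0 0; 0 0 0 1 0 0 0; 0 0 0 1 0 0 0; 0 0 0 1 0 0 0; 0 0 0 1 0 0 0; 0 0 0 1 0 0 0")

```text
time: 25.07
ee_pos: [0.5061, -0.0616, 0.4551]
tcp_rot: [-179.6, -0.0, 84.1]
wrist_force: [0.5, -0.0, -0.1]
opening: 0.0427
grasp_force: 0.0
```

Emit:
carry_out(targets="0 0 0 0 0 -1 0; 0 0 0 0 0 -1 0; 0 0 0 0 0 -1 0; 0 0 0 0 0 -1 0; 0 0 0 0 0 -1 0; 0 0 0 0 0 -1 0; 0 0 0 0 0 -1 0; 0 0 0 0 0 -1 0")

```text
time: 25.73
ee_pos: [0.5061, -0.0616, 0.4546]
tcp_rot: [-179.9, -0.2, 130.2]
wrist_force: [0.1, -0.4, 0.1]
opening: 0.043
grasp_force: 0.0
```

Emit:
carry_out(targets="0 0 0 0 0 -1 0; 0 0 0 0 0 -1 0; 0 0 0 0 0 -1 0; 0 0 0 0 0 -1 0; 0 0 0 0 0 -1 0; 0 0 0 0 0 -1 0; 0 0 0 0 0 -1 0; 0 0 0 0 0 -0.7 0")

```text
time: 26.4
ee_pos: [0.5061, -0.0616, 0.4546]
tcp_rot: [180.0, -0.2, 174.3]
wrist_force: [0.5, 0.5, -0.6]
opening: 0.0428
grasp_force: 0.0
```

```bash
python3 - <<'E'
from h import *
go([.50,.01,.27],174)
cv2.imwrite("pics/w6.png",camera("wrist")[:,:,::-1])
E
```

```text
shift [0.3268 1.7655 0.7413] turn [ 0.0016 -0.0365  0.0558]
```

View pics/w6.png

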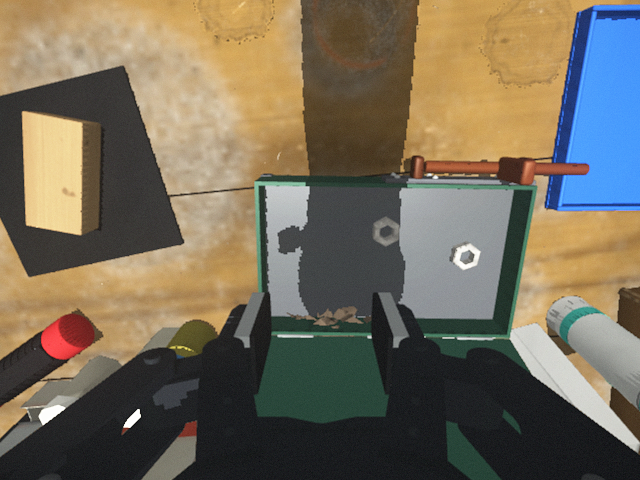

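```bash
cat > n.py <<'E'
from h import *
def nuts(save,n=3):
    o=monitor.get_obs();c=get_calibration("wrist");im=camera("wrist");cv2.imwrite(save,im[:,:,::-1]);return o,c,im
def nutpose(c,cnt,z=.037):
    p=np.array([pix(c,*q,z)[:2] for q in cnt[:,0,:].astype(float)],np.float32)*1000
    ce,s,a=cv2.minAreaRect(cv2.convexHull(p));return ce,s,a
E
python3 - <<'E'
from h import *
c=get_calibration("wrist");im=cv2.imread("pics/w6.png")[:,:,::-1];h=hsv(im)
print("block",[pix(c,u,v,.038)[:2] for u,v in((25,112),(82,120),(78,236),(28,224))])
print("mat",[pix(c,u,v,.004)[:2] for u,v in((123,67),(184,243),(30,276))])
for u,v in((387,232),(467,256)):print("nut",pix(c,u,v,.037))
print([pix(c,u,v,.06)[:2] for u,v in((257,182),(536,186),(512,332),(258,332))])
for k in blob(cv2.inRange(h,(100,150,90),(120,255,255)))[:1]:print("tray",cv2.boundingRect(k))
print("trayc",[pix(c,u,v,.025) for u,v in((581,7),(547,209))])
cv2.imwrite("pics/w6c.png",cv2.resize(im[200:290,340:500,::-1],None,fx=5,fy=5))
E
```

```text
block [array([ 0.385 , -0.3454]), array([ 0.3977, -0.2912]), array([ 0.5149, -0.3291]), array([ 0.4966, -0.3791])]
mat [array([ 0.3472, -0.2546]), array([ 0.5427, -0.2296]), array([ 0.5664, -0.4261])]
nut [0.5428 0.0072 0.037 ]
nut [0.579  0.0948 0.037 ]
[array([ 0.4729, -0.1221]), array([0.5031, 0.1528]), array([0.6653, 0.1376]), array([ 0.6382, -0.145 ])]
tray (545, 5, 95, 206)
trayc [array([0.3414, 0.2034, 0.025 ]), array([0.5367, 0.1867, 0.025 ])]
```

View pics/w6c.png

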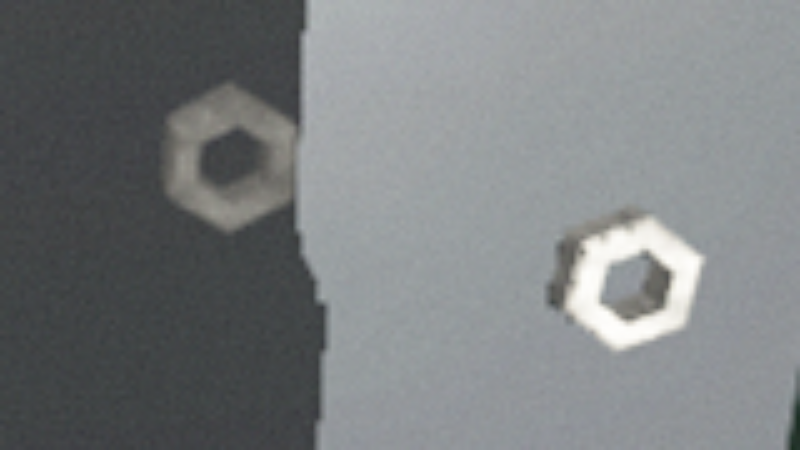

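```bash
python3 - <<'E'
from h import *
go([.5428,.0072,.29],174,False)
E
```

```text
shift [-0.7634  1.7982  4.1129] turn [ 0.0015 -0.0362  0.0907]
```

Emit:
carry_out(targets="-0.38 0.9 0 0 0 0 0; -0.38 0.9 0 0 0 0.07 0; 0 0 0.8 0 0 0 0; 0 0 0.8 0 0 0 0; 0 0 0.8 0 0 0 0; 0 0 0.8 0 0 0 0; 0 0 0.7 0 0 0 0; 0 0 0 0 0 0 0")

```text
time: 27.12
ee_pos: [0.5419, 0.007, 0.2926]
tcp_rot: [-179.9, -0.7, 173.5]
wrist_force: [-1.3, 0.1, -0.7]
opening: 0.0426
grasp_force: 0.0
```

```bash
python3 - <<'E'
from n import *
o,c,im=nuts("pics/w7.png")
g=im[:340].copy();h=hsv(g)
# liner is grey; nuts: find hexagon-ish contours by Canny-free adaptive threshold
gr=cv2.cvtColor(g,cv2.COLOR_RGB2GRAY);e=cv2.dilate(cv2.Canny(gr,40,110),np.ones((3,3)))
for k in cv2.findContours(e,cv2.RETR_LIST,cv2.CHAIN_APPROX_NONE)[0]:
    ce,s,a=nutpose(c,k)
    if 24<min(s)<40 and max(s)<45 and .46<ce[0]/1000<.66 and abs(ce[1])<150:print(cv2.boundingRect(k),ce,s,a)
E
```

```text
(370, 291, 63, 49) (590.9198608398438, 56.158935546875) (43.960540771484375, 36.06761169433594) 83.54991149902344
(438, 275, 41, 41) (578.6810913085938, 95.34896850585938) (27.965282440185547, 24.552276611328125) 25.452468872070312
(299, 229, 45, 52) (541.7293701171875, 6.255464553833008) (28.863628387451172, 34.740962982177734) 83.5555419921875
(507, 119, 58, 49) (486.56353759765625, 140.5751953125) (31.411806106567383, 27.616802215576172) 83.56224060058594
```

View pics/w7.png

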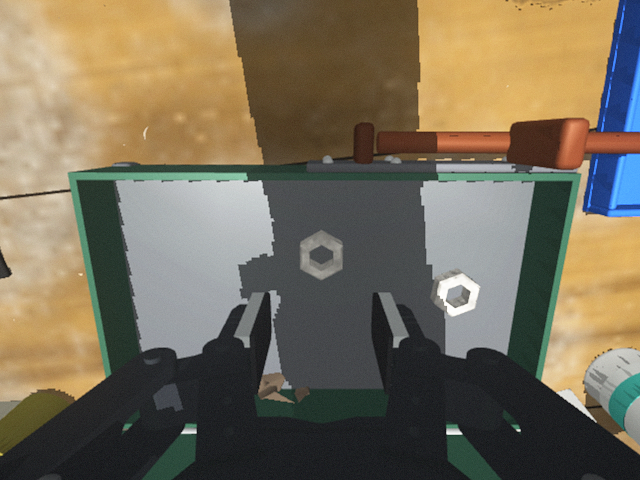

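Emit:
carry_out(targets="0 0 0.6 0 0 0 0; 0 0 0.6 0 0 0 0; 0 0 0.5 0 0 0 0; 0 0 0.4 0 0 0 0; 0 0 0.2 0 0 0 0; 0 0 0 0 0 0 0; 0 0 0 0 0 0 0; 0 0 0 0 0 0 0", newtons=40)

```text
time: 27.83
ee_pos: [0.5434, 0.0068, 0.2087]
tcp_rot: [180.0, -0.1, 173.6]
wrist_force: [0.1, -0.1, -0.3]
opening: 0.0427
grasp_force: 0.0
```

Emit:
carry_out(targets="0 0 0.15 0 0 0 0; 0 0 0.12 0 0 0 0; 0 0 0 0 0 0 0; 0 0 0 0 0 0 0; 0 0 0 0 0 0 -1; 0 0 0 0 0 0 -1; 0 0 0 0 0 0 -1; 0 0 0 0 0 0 -1")

```text
time: 28.5
ee_pos: [0.5431, 0.0068, 0.1973]
tcp_rot: [180.0, -0.1, 173.6]
wrist_force: [-0.7, -0.3, 8.2]
opening: 0.026
grasp_force: 44.0
```

Emit:
carry_out(targets="0 0 0 0 0 0 -1; 0 0 0 0 0 0 -1; 0 0 -0.2 0 0 0 -1; 0 0 -0.4 0 0 0 -1; 0 0 -0.6 0 0 0 -1; 0 0 -0.6 0 0 0 -1; 0 0 -0.4 0 0 0 -1; 0 0 0 0 0 0 -1")

```text
time: 29.17
ee_pos: [0.5435, 0.0068, 0.2878]
tcp_rot: [180.0, 0.1, 173.6]
wrist_force: [0.7, -0.1, 0.4]
opening: 0.0269
grasp_force: 39.4
```

```bash
python3 - <<'E'
from h import *
go([.42,.30,.31],None,False);go([.42,.30,.19],None,False)
E
```

```text
shift [ 3.8858  6.9403 -0.5563] turn [0.0061 0.0138 0.    ]
shift [3.8899 6.9384 2.4437] turn [0.0061 0.0138 0.    ]
```

Emit:
carry_out(targets="0 0 -0.5 0 0 0 -1; 0.4 0.7 0 0 0 0 -1; 0.4 0.7 0 0 0 0 -1; 0.4 0.7 0 0 0 0 -1; 0.4 0.7 0 0 0 0 -1; 0.4 0.7 0 0 0 0 -1; 0.4 0.7 0 0 0 0 -1; 0.4 0.7 0 0 0 0 -1")

```text
time: 29.83
ee_pos: [0.4525, 0.2152, 0.3034]
tcp_rot: [-180.0, -0.3, 173.6]
wrist_force: [0.2, 0.2, -0.7]
opening: 0.0268
grasp_force: 39.6
```

Emit:
carry_out(targets="0.4 0.7 0 0 0 0 -1; 0.4 0.7 0 0 0 0 -1; 0.3 0.65 0 0 0 0 -1; 0 0 0.6 0 0 0 -1; 0 0 0.7 0 0 0 -1; 0 0 0.7 0 0 0 -1; 0 0 0.6 0 0 0 -1; 0 0 0.3 0 0 0 -1")

```text
time: 30.5
ee_pos: [0.4174, 0.2998, 0.1843]
tcp_rot: [-179.8, -0.4, 173.6]
wrist_force: [-0.4, -0.5, -0.9]
opening: 0.0265
grasp_force: 39.6
```

Emit:
carry_out(targets="0 0 0 0 0 0 -1; 0 0 0 0 0 0 -1; 0 0 0 0 0 0 -1; 0 0 0 0 0 0 -1; 0 0 0 0 0 0 -1; 0 0 0 0 0 0 -1; 0 0 0 0 0 0 -1; 0 0 0 0 0 0 -1")

```text
time: 31.17
ee_pos: [0.4187, 0.3005, 0.1887]
tcp_rot: [180.0, -0.2, 173.6]
wrist_force: [0.2, -0.7, -1.5]
opening: 0.0264
grasp_force: 39.6
```

Emit:
carry_out(targets="0 0 0.2 0 0 0 -1; 0 0 0 0 0 0 -1; 0 0 0 0 0 0 -1; 0 0 0 0 0 0 0; 0 0 0 0 0 0 0; 0 0 0 0 0 0 0; 0 0 0 0 0 0 0; 0 0 -0.3 0 0 0 0")

```text
time: 31.83
ee_pos: [0.418, 0.3, 0.1908]
tcp_rot: [-179.9, -0.3, 173.6]
wrist_force: [-1.2, 0.1, -1.3]
opening: 0.0425
grasp_force: 0.0
```

Emit:
carry_out(targets="0 0 -0.7 0 0 0 0; 0 0 -0.8 0 0 0 0; 0 0 -0.8 0 0 0 0; 0 0 -0.5 0 0 0 0; 0 0 0 0 0 0.9 0; 0 0 0 0 0 0.8 0; 0 0 0 0 0 0 0; 0 0 0 0 0 0 0")

```text
time: 32.5
ee_pos: [0.4189, 0.3004, 0.3051]
tcp_rot: [-180.0, -0.2, 164.0]
wrist_force: [-0.1, 0.3, 0.9]
opening: 0.0426
grasp_force: 0.0
```

```bash
python3 - <<'E'
from n import *
o,c,im=nuts("pics/w8.png")
h=hsv(im);m=cv2.inRange(h,(0,0,60),(180,70,255))
tr=cv2.convexHull(np.vstack(blob(cv2.inRange(h,(100,140,60),(120,255,255)))[:1]))
mm=np.zeros_like(m);cv2.fillConvexPoly(mm,tr,255);m&=mm;m[330:]=0
for k in blob(m)[:3]:print(cv2.boundingRect(k),cv2.contourArea(k),nutpose(c,k,.018))
print(o["ee_pos"],o["tcp_rot"]);go([.579,.0952,.29],None,False)
E
```

```text
(301, 215, 40, 42) 1196.5 ((416.9227294921875, 299.9430847167969), (27.145727157592773, 31.598936080932617), 84.10435485839844)
(237, 293, 27, 37) 479.5 ((460.5562744140625, 231.33932495117188), (11.250916481018066, 36.82195281982422), 51.139984130859375)
(379, 293, 27, 37) 477.0 ((490.5069274902344, 336.46661376953125), (36.483131408691406, 11.318024635314941), 4.448970794677734)
[0.4189 0.3004 0.3051] [-179.9893   -0.1777  163.995 ]
shift [-5.2615 -3.8293  0.3528] turn [-0.0053 -0.0336  0.    ]
```

Emit:
carry_out(targets="-0.6 -0.43 0 0 0 0 0; -0.6 -0.43 0 0 0 0 0; -0.6 -0.43 0 0 0 0 0; -0.6 -0.43 0 0 0 0 0; -0.6 -0.43 0 0 0 0 0; -0.6 -0.43 0 0 0 0 0; -0.6 -0.43 0 0 0 0 0; -0.6 -0.43 0 0 0 0 0")

```text
time: 33.22
ee_pos: [0.5658, 0.1135, 0.3037]
tcp_rot: [-180.0, -0.2, 164.0]
wrist_force: [0.1, 0.1, -0.5]
opening: 0.0427
grasp_force: 0.0
```

Emit:
carry_out(targets="-0.46 -0.39 0 0 0 0 0; 0 0 0 0 0 0 0; 0 0 0 0 0 0 0; 0 0 0 0 0 0 0; 0 0 0 0 0 0 0; 0 0 0 0 0 0 0; 0 0 0 0 0 0 0; 0 0 0 0 0 0 0")

```text
time: 33.88
ee_pos: [0.5782, 0.0954, 0.3039]
tcp_rot: [-180.0, -0.2, 163.9]
wrist_force: [0.1, 0.6, -0.2]
opening: 0.0423
grasp_force: 0.0
```

```bash
python3 - <<'E'
from n import *
o,c,im=nuts("pics/w9.png")
m=cv2.inRange(hsv(im),(0,0,225),(180,40,255));m[330:]=0
for k in blob(m)[:4]:
    ce,s,a=nutpose(c,k);print(cv2.boundingRect(k),cv2.contourArea(k),ce,s,a)
    if 20<min(s)<36 and max(s)<45:go([ce[0]/1000,ce[1]/1000,.1975],None,False)
go([.579,.0952,.1975],None,False)
cv2.imwrite("pics/w9c.png",cv2.resize(im[130:370,200:440,::-1],None,fx=2.5,fy=2.5))
E
```

```text
(141, 136, 5, 4) 11.5 (479.3890075683594, 8.151020050048828) (2.728731393814087, 1.7913517951965332) 73.96604919433594
shift [-0.0265  0.0052  2.6594] turn [-0.0053 -0.0329  0.    ]
```

View pics/w9c.png

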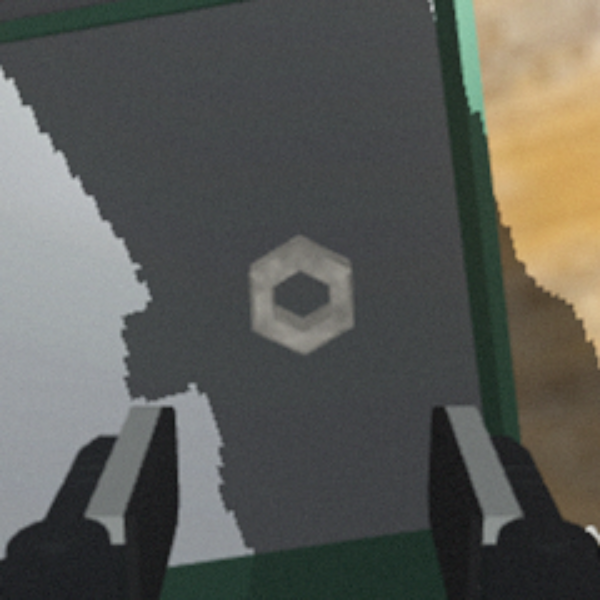

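Emit:
carry_out(targets="0 0 0.7 0 0 0 0; 0 0 0.7 0 0 0 0; 0 0 0.6 0 0 0 0; 0 0 0.4 0 0 0 0; 0 0 0.2 0 0 0 0; 0 0 0.05 0 0 0 0; 0 0 0 0 0 0 0; 0 0 0 0 0 0 0")

```text
time: 34.6
ee_pos: [0.5785, 0.0949, 0.1991]
tcp_rot: [180.0, -0.1, 163.9]
wrist_force: [-0.0, -1.1, -0.1]
opening: 0.0428
grasp_force: 0.0
```

Emit:
carry_out(targets="0 0 0 0 0 0 -1; 0 0 0 0 0 0 -1; 0 0 0 0 0 0 -1; 0 0 0 0 0 0 -1; 0 0 0 0 0 0 -1; 0 0 0 0 0 0 -1; 0 0 0 0 0 0 -1; 0 0 0 0 0 0 -1")

```text
time: 35.27
ee_pos: [0.5786, 0.0949, 0.1994]
tcp_rot: [180.0, -0.1, 163.9]
wrist_force: [-1.3, -0.2, 6.3]
opening: 0.0264
grasp_force: 39.5
```

Held. Lift 2.8 units and carry to tray at (0.46, 0.33).

Emit:
carry_out(targets="0 0 -0.3 0 0 0 -1; 0 0 -0.6 0 0 0 -1; 0 0 -0.7 0 0 0 -1; 0 0 -0.7 0 0 0 -1; 0 0 -0.5 0 0 0 -1; 0 0 0 0 0 0 -1; 0 0 0 0 0 0 -1; 0 0 0 0 0 0 -1")

```text
time: 35.93
ee_pos: [0.5784, 0.0947, 0.3094]
tcp_rot: [-180.0, -0.2, 163.9]
wrist_force: [0.4, -0.4, -0.4]
opening: 0.0264
grasp_force: 39.3
```

```bash
python3 - <<'E'
from h import *
go([.46,.33,.186],None,False)
E
```

```text
shift [4.4668 4.8291 3.099 ] turn [-0.0084 -0.0387  0.    ]
```

Emit:
carry_out(targets="0.55 0.6 0 0 0 0 -1; 0.55 0.6 0 0 0 0 -1; 0.55 0.6 0 0 0 0 -1; 0.55 0.6 0 0 0 0 -1; 0.55 0.6 0 0 0 0 -1; 0.55 0.6 0 0 0 0 -1; 0.55 0.6 0 0 0 0 -1; 0.55 0.6 0 0 0 0 -1")

```text
time: 36.6
ee_pos: [0.4616, 0.3292, 0.3088]
tcp_rot: [-179.9, -0.3, 163.8]
wrist_force: [0.6, 0.3, 0.3]
opening: 0.0265
grasp_force: 39.3
```

Emit:
carry_out(targets="0 0 0 0 0 0 -1; 0 0 0.5 0 0 0 -1; 0 0 0.7 0 0 0 -1; 0 0 0.7 0 0 0 -1; 0 0 0.6 0 0 0 -1; 0 0 0.35 0 0 0 -1; 0 0 0.1 0 0 0 -1; 0 0 0 0 0 0 -1")

```text
time: 37.27
ee_pos: [0.4618, 0.3276, 0.1902]
tcp_rot: [-179.8, -0.3, 163.8]
wrist_force: [-0.4, -1.0, -0.2]
opening: 0.0265
grasp_force: 39.3
```

Emit:
carry_out(targets="0 0 0.15 0 0 0 -1; 0 0 0.1 0 0 0 -1; 0 0 0 0 0 0 -1; 0 0 0 0 0 0 0; 0 0 0 0 0 0 0; 0 0 0 0 0 0 0; 0 0 0 0 0 0 0; 0 0 -0.3 0 0 0 0")

```text
time: 37.93
ee_pos: [0.4619, 0.3278, 0.1927]
tcp_rot: [-179.8, -0.3, 163.9]
wrist_force: [-0.5, 0.5, 0.5]
opening: 0.0424
grasp_force: 0.0
```

Emit:
carry_out(targets="0 0 -0.7 0 0 0 0; 0 0 -0.9 0 0 0 0; 0 0 -0.9 0 0 0 0; 0 0 -0.9 0 0 0 0; 0 0 -0.9 0 0 0 0; 0 0 -0.9 0 0 0 0; 0 0 -0.5 0 0 0 0; 0 0 0 0 0 0 0")

```text
time: 38.6
ee_pos: [0.4629, 0.3279, 0.4289]
tcp_rot: [179.7, 0.1, 163.9]
wrist_force: [0.0, 0.5, 0.3]
opening: 0.0429
grasp_force: 0.0
```

```bash
python3 - <<'E'
from n import *
o,c,im=nuts("pics/w10.png")
h=hsv(im);m=cv2.inRange(h,(0,0,60),(180,70,255))
tr=cv2.convexHull(np.vstack(blob(cv2.inRange(h,(100,140,60),(120,255,255)))[:1]))
mm=np.zeros_like(m);cv2.fillConvexPoly(mm,tr,255);m&=mm;m[330:]=0
for k in blob(m)[:3]:print(cv2.boundingRect(k),cv2.contourArea(k),nutpose(c,k,.018))
# shut-lid approach: tool at tilt .8, behind bar at angle 1.8 by 0.16 m
from arc import *
p,r=tool(1.8,.8);print("grasp TCP",p,R.from_matrix(r).as_euler("xyz",degrees=True));pre=p-.16*r[:,2];print("pre",pre)
go(pre,84,False)
E
```

```text
(267, 155, 28, 30) 586.5 ((417.8887939453125, 300.0884704589844), (27.50763511657715, 29.18708038330078), 72.68580627441406)
(306, 190, 26, 29) 548.0 ((462.9657287597656, 327.36395263671875), (26.26600456237793, 29.8223876953125), 74.35460662841797)
(252, 293, 12, 6) 45.0 ((544.2569580078125, 231.8748016357422), (12.712797164916992, 6.180164337158203), 73.70899963378906)
grasp TCP [ 0.588  -0.0713  0.3774] [134.1634   0.      84.0015]
pre [ 0.4738 -0.0593  0.4889]
shift [-2.9487 -9.2198 -1.6045] turn [ 0.0299 -0.0256 13.9372]
```

Emit:
carry_out(targets="-0.25 -0.77 -0.2 0 0 0 0; -0.25 -0.77 -0.2 0 0 0 0; -0.25 -0.77 -0.2 0 0 0 0; -0.25 -0.77 -0.2 0 0 0 0; -0.25 -0.77 -0.2 0 0 0 0; -0.25 -0.77 -0.2 0 0 0 0; -0.25 -0.77 -0.2 0 0 0 0; -0.25 -0.77 -0.2 0 0 0 0")

```text
time: 39.32
ee_pos: [0.4712, 0.0676, 0.4861]
tcp_rot: [-179.9, -0.2, 163.9]
wrist_force: [0.8, 0.5, 0.1]
opening: 0.0426
grasp_force: 0.0
```

Emit:
carry_out(targets="-0.25 -0.77 0 0 0 0 0; -0.25 -0.77 0 0 0 0 0; -0.25 -0.77 0 0 0 0 0; -0.2 -0.75 0 0 0 0 0; 0 0 0 0 0 0 0; 0 0 0 0 0 0 0; 0 0 0 0 0 0 0; 0 0 0 0 0 0 0")

```text
time: 39.98
ee_pos: [0.4742, -0.0582, 0.4859]
tcp_rot: [-180.0, -0.2, 163.9]
wrist_force: [-0.1, 1.4, -0.5]
opening: 0.0426
grasp_force: 0.0
```

```bash
python3 - <<'E'
from n import *
o,c,im=nuts("pics/w11.png");s=camera("scene")
print(o["ee_pos"],o["tcp_rot"])
a=im[60:400,150:590,::-1];b=cv2.resize(s[150:320,230:430,::-1],(400,340))
cv2.imwrite("pics/chk.png",np.hstack([cv2.resize(a,(400,340)),b]))
E
```

```text
[ 0.4742 -0.0582  0.4859] [-179.9729   -0.2253  163.9087]
```

View pics/chk.png

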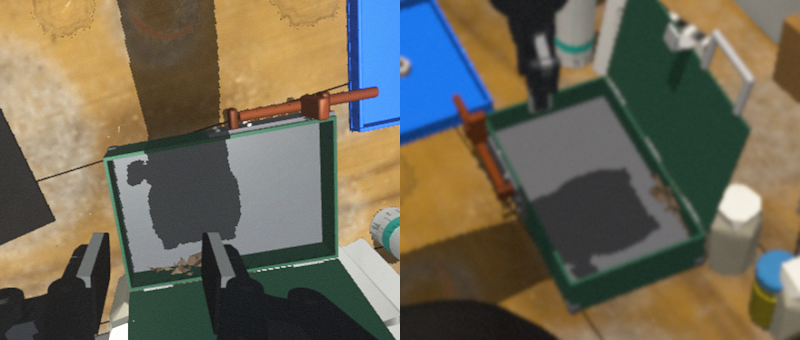

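Emit:
carry_out(targets="0 0 0 0 0 1 0; 0 0 0 0 0 1 0; 0 0 0 0 0 1 0; 0 0 0 0 0 1 0; 0 0 0 0 0 1 0; 0 0 0 0 0 1 0; 0 0 0 0 0 1 0; 0 0 0 0 0 1 0")

```text
time: 40.75
ee_pos: [0.4743, -0.0581, 0.4861]
tcp_rot: [-179.8, -0.1, 117.8]
wrist_force: [0.2, 0.2, 0.1]
opening: 0.0428
grasp_force: 0.0
```

Emit:
carry_out(targets="0 0 0 0 0 1 0; 0 0 0 0 0 1 0; 0 0 0 0 0 1 0; 0 0 0 0 0 1 0; 0 0 0 0 0 1 0; 0 0 0 0 0 0.95 0; 0 0 0 -1 0 0 0; 0 0 0 -1 0 0 0")

```text
time: 41.42
ee_pos: [0.4753, -0.0582, 0.4854]
tcp_rot: [168.6, -0.0, 84.0]
wrist_force: [-0.1, -0.0, -0.2]
opening: 0.0424
grasp_force: 0.0
```

Emit:
carry_out(targets="0 0 0 -1 0 0 0; 0 0 0 -1 0 0 0; 0 0 0 -1 0 0 0; 0 0 0 -1 0 0 0; 0 0 0 -1 0 0 0; 0 0 0 -1 0 0 0; 0 0 0 0 0 0 0; 0 0 0 0 0 0 0")

```text
time: 42.08
ee_pos: [0.4734, -0.0582, 0.4858]
tcp_rot: [134.5, -0.0, 84.0]
wrist_force: [-0.9, -0.4, -0.2]
opening: 0.0426
grasp_force: 0.0
```

```bash
python3 - <<'E'
from arc import *
o=monitor.get_obs();r0=R.from_euler("xyz",o["tcp_rot"],degrees=True);p,r=tool(1.8,.8)
print(o["ee_pos"],o["tcp_rot"],r0.inv().apply(p-o["ee_pos"])/.04,(r0.inv()*R.from_matrix(r)).as_rotvec()/.1)
E
```

```text
[ 0.4734 -0.0582  0.4858] [134.491   -0.0065  83.9946] [-0.0241  0.0863  3.956 ] [-0.0572  0.0001 -0.0017]
```

Emit:
carry_out(targets="0 0.08 0.5 0 0 0 0; 0 0 0.8 0 0 0 0; 0 0 0.8 0 0 0 0; 0 0 0.8 0 0 0 0; 0 0 0.6 0 0 0 0; 0 0 0.4 0 0 0 0; 0 0 0 0 0 0 0; 0 0 0 0 0 0 0", newtons=30)

```text
time: 42.75
ee_pos: [0.588, -0.0708, 0.3781]
tcp_rot: [134.6, -0.0, 84.0]
wrist_force: [0.1, 0.5, -0.2]
opening: 0.0426
grasp_force: 0.0
```

Emit:
carry_out(targets="0 0 0 0 0 0 -1; 0 0 0 0 0 0 -1; 0 0 0 0 0 0 -1; 0 0 0 0 0 0 -1; 0 0 0 0 0 0 -1; 0 0 0 0 0 0 -1; 0 0 0 0 0 0 -1; 0 0 0 0 0 0 -1")

```text
time: 43.42
ee_pos: [0.5872, -0.0709, 0.3787]
tcp_rot: [134.4, -0.0, 83.9]
wrist_force: [-2.8, 1.9, -5.6]
opening: 0.0085
grasp_force: 29.2
```

Emit:
carry_out(targets="0 -0.16 -0.255 0 0 0 -1; 0 -0.175 -0.245 0 0 0 -1; 0 -0.19 -0.235 0 0 0 -1; 0 -0.2 -0.225 0 0 0 -1; 0 -0.215 -0.215 0 0 0 -1; 0 -0.225 -0.2 0 0 0 -1; 0 -0.235 -0.19 0 0 0 -1; 0 -0.245 -0.175 0 0 0 -1")

```text
time: 44.08
ee_pos: [0.4919, -0.0604, 0.381]
tcp_rot: [134.3, -0.1, 84.0]
wrist_force: [4.3, 5.2, -4.6]
opening: 0.0089
grasp_force: 29.3
```

```bash
python3 - <<'E'
from arc import *
print(monitor.get_obs()["ee_pos"])
ts=np.linspace(.9,0,17);path(ts,np.clip(ts-.1,0,.8))
E
```

```text
[ 0.4919 -0.0604  0.381 ]
0.84375 0.74375 shift [-0.     -0.0826 -0.0272] turn [ 0.5625  0.     -0.    ] tcp [ 0.403  -0.0518  0.3365]
0.7875 0.6875 shift [ 0.     -0.0845  0.0068] turn [ 0.5625  0.     -0.    ] tcp [ 0.4007 -0.0516  0.334 ]
0.73125 0.63125 shift [-0.     -0.0825  0.0407] turn [ 0.5625  0.     -0.    ] tcp [ 0.3992 -0.0514  0.3307]
0.675 0.5750000000000001 shift [-0.     -0.0767  0.0742] turn [ 0.5625 -0.      0.    ] tcp [ 0.3985 -0.0513  0.3265]
0.61875 0.51875 shift [ 0.     -0.0672  0.1068] turn [ 0.5625 -0.      0.    ] tcp [ 0.3986 -0.0514  0.3214]
0.5625 0.4625 shift [-0.     -0.0541  0.1382] turn [0.5625 0.     0.    ] tcp [ 0.3994 -0.0514  0.3156]
0.5062500000000001 0.4062500000000001 shift [-0.     -0.0375  0.1679] turn [ 0.5625  0.     -0.    ] tcp [ 0.4011 -0.0516  0.3089]
0.45 0.35 shift [ 0.     -0.0178  0.1955] turn [ 0.5625  0.     -0.    ] tcp [ 0.4035 -0.0519  0.3014]
0.39375000000000004 0.29375000000000007 shift [0.     0.005  0.2208] turn [0.5625 0.     0.    ] tcp [ 0.4067 -0.0522  0.2932]
0.3375 0.23750000000000002 shift [0.     0.0304 0.2433] turn [ 0.5625 -0.      0.    ] tcp [ 0.4107 -0.0526  0.2842]
0.28125 0.18125 shift [-0.      0.0582  0.2629] turn [ 0.5625 -0.     -0.    ] tcp [ 0.4154 -0.0531  0.2746]
0.22499999999999998 0.12499999999999997 shift [0.     0.0881 0.2792] turn [0.5625 0.     0.    ] tcp [ 0.4208 -0.0537  0.2642]
0.16874999999999996 0.06874999999999995 shift [0.     0.1195 0.292 ] turn [ 0.5625 -0.     -0.    ] tcp [ 0.427  -0.0543  0.2532]
0.11250000000000004 0.012500000000000039 shift [0.     0.1523 0.3012] turn [ 0.5625  0.     -0.    ] tcp [ 0.4338 -0.0551  0.2416]
0.05625000000000002 0.0 shift [-0.      0.0164  0.3009] turn [0.125 0.    0.   ] tcp [ 0.4346 -0.0551  0.2296]
0.0 0.0 shift [ 0.     -0.0113  0.3021] turn [ 0.  0. -0.] tcp [ 0.4342 -0.0551  0.2175]
```

Emit:
carry_out(targets="0 -0.255 -0.16 0 0 0 -1; 0 -0.265 -0.145 0 0 0 -1; 0 -0.27 -0.13 0 0 0 -1; 0 -0.28 -0.115 0 0 0 -1; 0 -0.285 -0.1 0 0 0 -1; 0 -0.29 -0.085 0 0 0 -1; 0 -0.295 -0.065 0 0 0 -1; 0 -0.3 -0.05 0 0 0 -1")

```text
time: 44.75
ee_pos: [0.4058, -0.0509, 0.3431]
tcp_rot: [134.0, -0.1, 84.1]
wrist_force: [1.8, 9.4, 1.8]
opening: 0.0084
grasp_force: 29.4
```

Emit:
carry_out(targets="0 -0.08 -0.03 0.56 0 0 -1; 0 -0.085 0.01 0.56 0 0 -1; 0 -0.08 0.04 0.56 0 0 -1; 0 -0.075 0.075 0.56 0 0 -1; 0 -0.07 0.105 0.56 0 0 -1; 0 -0.055 0.14 0.56 0 0 -1; 0 -0.04 0.17 0.56 0 0 -1; 0 -0.02 0.195 0.56 0 0 -1")

```text
time: 45.42
ee_pos: [0.4038, -0.051, 0.3062]
tcp_rot: [159.8, -0.1, 84.0]
wrist_force: [-4.7, 5.6, 4.1]
opening: 0.0089
grasp_force: 31.7
```

Emit:
carry_out(targets="0 0.005 0.22 0.56 0 0 -1; 0 0.03 0.245 0.56 0 0 -1; 0 0.06 0.265 0.56 0 0 -1; 0 0.09 0.28 0.56 0 0 -1; 0 0.12 0.29 0.56 0 0 -1; 0 0.15 0.3 0.56 0 0 -1; 0 0.015 0.3 0.125 0 0 -1; 0 0 0 0 0 0 -1")

```text
time: 46.08
ee_pos: [0.4351, -0.0545, 0.2307]
tcp_rot: [-180.0, -0.1, 84.0]
wrist_force: [-0.2, 5.7, -3.3]
opening: 0.0086
grasp_force: 32.7
```

Emit:
carry_out(targets="0 -0.01 0.15 0 0 0 -1; 0 0 0.12 0 0 0 -1; 0 0 0.05 0 0 0 -1; 0 0 0 0 0 0 -1; 0 0 0 0 0 0 -1; 0 0 0 0 0 0 -1; 0 0 0 0 0 0 -1; 0 0 0 0 0 0 -1")

```text
time: 46.75
ee_pos: [0.4342, -0.0544, 0.2199]
tcp_rot: [179.9, -0.1, 83.9]
wrist_force: [-2.9, 5.7, -2.1]
opening: 0.0086
grasp_force: 32.7
```

Force still shows no seating contact; press a little further.

Emit:
carry_out(targets="0 0 0.05 0 0 0 -1; 0 0 0.05 0 0 0 -1; 0 0 0 0 0 0 -1; 0 0 0 0 0 0 -1; 0 0 0 0 0 0 -1; 0 0 0 0 0 0 -1; 0 0 0 0 0 0 -1; 0 0 0 0 0 0 -1")

```text
time: 47.42
ee_pos: [0.4341, -0.0544, 0.2171]
tcp_rot: [179.8, -0.1, 83.9]
wrist_force: [-8.1, 5.5, 9.3]
opening: 0.0087
grasp_force: 34.0
```

Emit:
carry_out(targets="0 0 0.05 0 0 0 -1; 0 0 0 0 0 0 -1; 0 0 0 0 0 0 -1; 0 0 0 0 0 0 -1; 0 0 0 0 0 0 -1; 0 0 0 0 0 0 -1; 0 0 0 0 0 0 -1; 0 0 0 0 0 0 -1")

```text
time: 48.08
ee_pos: [0.4341, -0.0544, 0.2166]
tcp_rot: [179.8, -0.1, 83.9]
wrist_force: [-14.7, 6.3, 24.1]
opening: 0.0087
grasp_force: 35.6
```

Seated (24 N, no further travel). Relax, release and rise clear.

Emit:
carry_out(targets="0 0 -0.07 0 0 0 -1; 0 0 0 0 0 0 0; 0 0 0 0 0 0 0; 0 0 0 0 0 0 0; 0 0 0 0 0 0 0; 0 0 -0.4 0 0 0 0; 0 0 -0.8 0 0 0 0; 0 0 -0.8 0 0 0 0")

```text
time: 48.75
ee_pos: [0.4333, -0.0547, 0.2961]
tcp_rot: [-179.9, 0.0, 83.9]
wrist_force: [1.2, 0.2, 0.9]
opening: 0.0429
grasp_force: 0.0
```

Emit:
carry_out(targets="0 0 -0.9 0 0 0 0; 0 0 -0.9 0 0 0 0; 0 0 -0.9 0 0 0 0; 0 0 -0.9 0 0 0 0; 0 0 0 0 0 0 0; 0 0 0 0 0 0 0; 0 0 0 0 0 0 0; 0 0 0 0 0 0 0")

```text
time: 49.42
ee_pos: [0.4337, -0.0547, 0.4387]
tcp_rot: [-179.9, 0.0, 83.9]
wrist_force: [-0.6, 0.2, -0.1]
opening: 0.0427
grasp_force: 0.0
```

```bash
python3 - <<'E'
from n import *
o,c,im=nuts("pics/w12.png");s=camera("side");sc=camera("scene");cs=get_calibration("side")
cv2.imwrite("pics/side9.png",s[:,:,::-1])
# block on mat (side view), lid/bar (wrist)
h=hsv(s);m=cv2.inRange(h,(8,50,120),(25,190,255));m[:,:320]=0;m[:,450:]=0;m[:195]=0;m[260:]=0
d=cv2.inRange(h,(0,0,0),(180,255,75));d[:,:330]=0;d[:,450:]=0;d[:205]=0;d[260:]=0
for k in blob(d)[:1]:print("mat",cv2.boundingRect(k))
hw=hsv(im);b=cv2.inRange(hw,(0,0,110),(180,40,255));b[:,:250]=0;b[:,400:]=0;b[330:]=0
for k in blob(b)[:3]:print("bar?",cv2.boundingRect(k),[pix(c,k[:,0,0].min(),v,.0625)[:2] for v in(k[:,0,1].min(),k[:,0,1].max())])
br=cv2.inRange(hw,(0,120,40),(12,255,255))
for k in blob(br)[:2]:print("bolt",cv2.boundingRect(k),rect(c,k,.06))
g=blob(cv2.inRange(hw,(65,60,20),(95,255,255)))[0];print("lid",cv2.boundingRect(g))
cv2.imwrite("pics/final.png",np.hstack([cv2.resize(im[:,:,::-1],(400,300)),cv2.resize(s[180:360,190:450,::-1],(400,300))]))
E
```

```text
mat (341, 239, 4, 5)
bar? (317, 231, 56, 24) [array([ 0.4268, -0.074 ]), array([ 0.4243, -0.0975])]
bar? (363, 1, 15, 115) [array([0.4856, 0.1165]), array([0.4792, 0.028 ])]
bar? (346, 119, 18, 22) [array([0.4638, 0.0262]), array([0.4623, 0.0082])]
bolt (614, 321, 26, 68) ((746.68994140625, -249.31927490234375), (26.932266235351562, 88.00945281982422), 7.87539005279541)
bolt (349, 0, 18, 96) ((477.60772705078125, 81.95750427246094), (73.28950500488281, 14.116482734680176), 83.96195220947266)
lid (362, 0, 226, 277)
```

View pics/final.png

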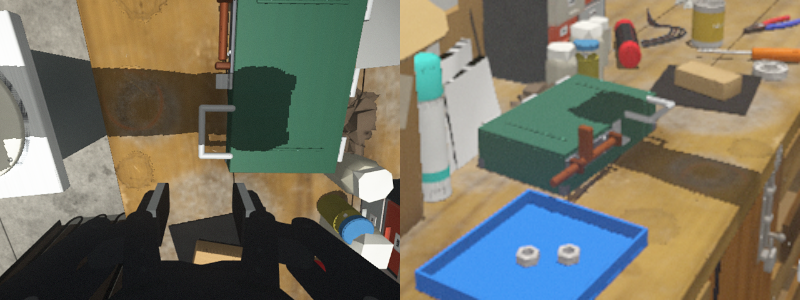

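```bash
python3 - <<'E'
from h import *
c=get_calibration("side");s=cv2.imread("pics/side9.png")[:,:,::-1];h=hsv(s)
m=cv2.inRange(h,(8,50,60),(25,200,255));m[:,:360]=0;m[:,420:]=0;m[:212]=0;m[245:]=0
for k in blob(m)[:4]:
    print(cv2.boundingRect(k),cv2.contourArea(k))
    q=k[:,0,:];b=[q[q[:,0].argmin()],q[q[:,1].argmax()],q[q[:,0].argmax()],q[q[:,1].argmin()]]
    print(b,[pix(c,*map(float,x),z)[:2] for x,z in zip(b,(.02,.004,.02,.038))])
E
```

```text
(360, 212, 60, 29) 1184.5
[array([360, 212], dtype=int32), array([399, 240], dtype=int32), array([419, 218], dtype=int32), array([360, 212], dtype=int32)] [array([ 0.582 , -0.4336]), array([ 0.4002, -0.2915]), array([ 0.3909, -0.4643]), array([ 0.5626, -0.384 ])]
```

```bash
python3 -c "
from workcell import bot
print(bot.job_done())"
```

```text
the job is handed in; nothing more can be done
None
```

The job is done and handed in, though no verdict came back: the one block present is on the mat, the bolt is drawn fully back, both nuts present are in the blue tray, the lid is shut, and I saw no sign the can or jar was touched.

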